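Unhook the support blocks onto the zeroed bench scale

ROBOT

A 6-joint arm with a two-finger parallel gripper is mounted at the origin on the work surface. World frame = base frame: x ahead of the robot, y to its left, z up, the work surface at z = 0. Lengths are in m, angles in rad, forces in N, time in s.
With the tool pointing down it reaches from about 0.225 to 0.875 m from the base axis. Payload 3.4 kg.
Tool frame: the origin (TCP) lies at the very end of the fingers, on their centre line; the grasp point (between the pads) lies 19 mm behind it; z points along the fingers, y is the line along which they close (so a half turn about z gives the same grasp; the last joint's range is limited). The gripper opens to 85 mm and grips with 20 to 120 N. Pads are 22 mm wide; open, the fingers measure 114 mm over their backs; the gripper's body (76 mm by 85 mm) begins 54 mm behind the grasp point. The pads swing forward as they close: fully open they stand 13 mm farther back than shut.
Start: joints at [1.004, 0.276, 1.505, -0, 1.361, -0.121], TCP at [0.248, 0.519, 0.231] pointing down, gripper open.
Joint ranges: [-2.89, 2.89], [-0.75, 2.08], [0.22, 2.7], [-1.18, 4.32], [0.11, 2.71], [-2.7, 2.7]. Speed limits (rad/s): [2.57, 2.57, 3.14, 3.14, 3.14, 3.14].

INTERFACE

Orientations are given as a unit quaternion [w, x, y, z].
In Python, from rig import get_state, optics, sign_off gives the robot as it stands.
- The arm moves only by the tool send_rows, never from a script. Its argument "increments" is a list of rows, each an object with "gripper": the gripper's target within -1 to 1 (shut at 1, half-way at 0, fully open at -1); "linear": the shift along the world's x, y, z in m, a list of three; "delta_rot": the turn, a rotation vector about the world's x, y, z in rad, a list of three. In form: [{"gripper": gripper, "linear": [dx, dy, dz], "delta_rot": [rx, ry, rz]}, ...]. A call has 1 to 8 rows; each row is the pose to reach, as a shift and turn from the pose commanded when the call began; what a row does not reach only later rows make up. A row lasts 1/10 s, in which the tool goes at most 50 mm and 8.59 degrees, less where a joint would pass 70% of its speed; a pose out of reach is approached as far as the arm can. A call with a gripper value outside its range is refused whole. The fingers move at their own pace and stop on an object; "newtons" is the grip in N (left out, the last holds). Time passes only in rows, so rows that repeat a pose let the fingers close. It gives the time, the measured TCP pose, the force, the opening and the grip force at its end, in the units of the state.
- get_state(): the state, without advancing time (a new reading comes with each control period).
- optics.get_image(name): name is "scene" or "top" or "wrist"; returns a dict with "pixels" (420x560x3 uint8, blue, green, red), "K" (3x3 intrinsics, pixels), "rvec" (rotation vector, rad) and "tvec" (3), from world to camera coordinates, as OpenCV has them; the wrist camera has in their place "T_tool_cam" (4x4, takes a point from camera to tool coordinates, whose origin is the TCP and whose axes are the flange's). Camera axes: x right, y down, z forward; pixel columns grow to the right and rows downward; lengths in m; the calibration is good to about 2 mm. A picture is of the moment at which its call begins: read the wrist's pose just before it. There is no depth.
- sign_off(): hands the job in; it is judged then, once.
The state is a dict: "clock": time; "qpos": joint angles; "qd": joint speeds; "effort": joint torques, N m; "position": TCP position; "ee_rot": TCP orientation; "contact_force": force on the tool from outside, world axes, zero at the start; "moment": the same for the moment, N m; "width": finger opening in m; "gripper_force": force on a finger pad.
Only numpy, scipy, OpenCV 4.12 (cv2) and the standard library are available. Lean on these libraries where they do the work, as an engineer would, in place of code of your own. Each camera call takes 0.05 s, during which the arm holds its last target. There are 200 camera calls.

TASK

Make the bench scale ready: throw its lock lever to the weigh notch (the one away from the platform), then turn the dial knob until its pointer is on the zero mark. Then lift every bored metal block up and off its hook and put it in the tray on the scale platform, any way up but lying or standing on the tray floor, and when all are in, throw the lever back into the lock notch (the one on the platform side); leave the dial at zero and do not disturb the carton, the tape roll or the blue bin.

Things in the scene. Friction and masses are not known exactly. Their poses are not given: they have to be found in the camera images.
- rack: Fixed hook rail. Origin on the table under the crossbar; x points away from the robot, y along the bar. Crossbar 370 mm long, 12 mm thick, top 180 mm up; posts at y = +-175 mm on feet 30 mm wide, x -60 to 100 mm, 8 mm high. Four 7 mm round hooks at y = -135, -45, 45, 135 mm run level to -x, axis 165 mm up, to x = -85 mm; the tip, at x = -92 mm, is turned up 12 mm.
- block1: Aluminium block (one of up to four alike; may be absent), 28 (x) x 48 (y) x 64 mm (z), about 0.18 kg; origin at its centre. A 30 mm bore runs along x, its axis 10 mm above the origin. It starts hung by the bore on a hook, 55 mm before the crossbar, axes about as the rack's, origin 145 mm up. To free it raise it 13 to 20 mm (best 17), then draw it 60 mm or more to the rack's -x.
- block2: Aluminium block (one of up to four alike; may be absent), 28 (x) x 48 (y) x 64 mm (z), about 0.18 kg; origin at its centre. A 30 mm bore runs along x, its axis 10 mm above the origin. It starts hung by the bore on a hook, 55 mm before the crossbar, axes about as the rack's, origin 145 mm up. To free it raise it 13 to 20 mm (best 17), then draw it 60 mm or more to the rack's -x.
- block3: Aluminium block (one of up to four alike; may be absent), 28 (x) x 48 (y) x 64 mm (z), about 0.18 kg; origin at its centre. A 30 mm bore runs along x, its axis 10 mm above the origin. It starts hung by the bore on a hook, 55 mm before the crossbar, axes about as the rack's, origin 145 mm up. To free it raise it 13 to 20 mm (best 17), then draw it 60 mm or more to the rack's -x.
- block4: Aluminium block (one of up to four alike; may be absent), 28 (x) x 48 (y) x 64 mm (z), about 0.18 kg; origin at its centre. A 30 mm bore runs along x, its axis 10 mm above the origin. It starts hung by the bore on a hook, 55 mm before the crossbar, axes about as the rack's, origin 145 mm up. To free it raise it 13 to 20 mm (best 17), then draw it 60 mm or more to the rack's -x.
- scale: Fixed bench scale. Origin on the table under the platform's centre; x points from the platform to the head (away from the robot). Steel platform 220 (x) x 300 (y) mm, top 50 mm up. Head behind it: x 115 to 205, y -130 to 130 mm, top 75 mm up, with the dial at (160, 60) and the lever's axis at (160, -60) mm.
- tray: Loose grey picking tray standing on the platform, 180 (x) x 250 (y) x 22 mm, walls and floor 4 mm, 0.6 kg. Origin at the centre of its underside, z up.
- dial (a joint): Angle of the zero knob, rad; 0 = red pointer on the long thick zero mark, pointing to the scale's -x (to the platform); grows counter-clockwise from above; range -1.5 to 1.5; vertical axis, light friction (0.04 N m), stays where left. The knob is a black bar 40 x 14 mm with upright sides, long side along the pointer, top 36 mm above the dial face; the pointer lies low at one end.
- dial_grip (a point): Point on the knob's axis 24 mm above the dial face (101 mm above the table), 12 mm below the bar's top.
- lever (a joint): Lever angle, rad, in the scale's x-z plane about an axis along its y, 85 mm above the table; 0 = upright, positive leans to the scale's +x (from the platform away). Notches are gaps in the steel quadrants: lock at -0.45, weigh at +0.45. Range -0.75 to 0.75. Friction (0.12 N m) keeps it where it is left; the notches are seen, not felt, and can be overrun.
- lever_ball (a point): Centre of the black ball (24 mm diameter) on the lever's end, 85 mm from its axis; the rod below it is 8 mm thick; the steel quadrants reach 50 mm from the axis and stand 14 mm either side of the rod.
- carton: Bystander: loose cardboard carton 80 x 100 x 60 mm, origin under its centre. Leave alone.
- tape: Bystander: loose roll of tape lying flat, 100 mm diameter, 45 mm high, origin under its centre. Leave alone.
- bin: Bystander: loose open blue bin 160 x 110 x 70 mm, origin under its centre. Leave alone.
Things that resemble listed ones, but are neither listed nor needed, are in the scene too. What is shaped like the block1 but brown or orange is not meant.

How it is judged:
On the way, in this order (a step that is already met when the one before it is completed fails the run):
1. the lever stands in the weigh notch (value of joint lever between 0.35 and 0.55 rad), for 0.5 s.
2. the dial pointer is on zero, with the lever still in the weigh notch (all of step 1 and value of joint dial between -0.1 and 0.1 rad), for 0.5 s.
3. all blocks rest in the tray (x of block1 in the frame of tray between -0.085 and 0.085 m and y of block1 in the frame of tray between -0.12 and 0.12 m and z of block1 in the frame of tray between 0.01 and 0.045 m and x of block2 in the frame of tray between -0.085 and 0.085 m and y of block2 in the frame of tray between -0.12 and 0.12 m and z of block2 in the frame of tray between 0.01 and 0.045 m and x of block3 in the frame of tray between -0.085 and 0.085 m and y of block3 in the frame of tray between -0.12 and 0.12 m and z of block3 in the frame of tray between 0.01 and 0.045 m and x of block4 in the frame of tray between -0.085 and 0.085 m and y of block4 in the frame of tray between -0.12 and 0.12 m and z of block4 in the frame of tray between 0.01 and 0.045 m and linear speed of each of block1, block2, block3, block4 below 0.03 m/s and value of joint dial between -0.1 and 0.1 rad), for 0.3 s.
4. the lever stands in the lock notch (value of joint lever between -0.55 and -0.35 rad), for 0.5 s.
At the end, for the whole second after the job is handed in: Every block is at rest on the tray floor (centre inside the walls, under 45 mm above the tray's underside); the tray is level on the platform, centre within 85 mm of its centre; dial within 0.1 rad of zero; lever within 0.1 rad of the lock notch (-0.45) (all of step 3 and all of step 4 and horizontal distance between tray and scale below 0.085 m and z of tray in the frame of scale between 0.04 and 0.062 m and angle between tray's own z axis and vertical below 0.08 rad); the robot touches nothing.
It fails at once if a bystander is moved by more than 30 mm (distance of any of carton, tape, bin from where it was at the start of the episode above 0.03 m).
It fails at once if a block is in the tray while the dial is off zero (((x of block1 in the frame of tray between -0.085 and 0.085 m and y of block1 in the frame of tray between -0.12 and 0.12 m and z of block1 in the frame of tray between 0.01 and 0.045 m) or (x of block2 in the frame of tray between -0.085 and 0.085 m and y of block2 in the frame of tray between -0.12 and 0.12 m and z of block2 in the frame of tray between 0.01 and 0.045 m) or (x of block3 in the frame of tray between -0.085 and 0.085 m and y of block3 in the frame of tray between -0.12 and 0.12 m and z of block3 in the frame of tray between 0.01 and 0.045 m) or (x of block4 in the frame of tray between -0.085 and 0.085 m and y of block4 in the frame of tray between -0.12 and 0.12 m and z of block4 in the frame of tray between 0.01 and 0.045 m)) and not (value of joint dial between -0.2 and 0.2 rad)).
Of block1, block2, block3, block4 only 3 to 4 are there at a start; the rules pass over those that are not, and their reading is None.
At some moment in a run one of tray may be knocked a few centimetres aside while the robot is not near it.
Once in a run the grip may slacken for a moment while it holds something.
It also fails if it takes over 210 s, if anything falls off the work surface, if the arm or the gripper's body presses on something with over 40 N, if the wrist force passes 120 N, or if a joint passes its speed limit or range.

## Working session

There is one attempt and no reset: what is moved stays moved. The work goes in short steps, Python scripts to look and compute and a tool call to move; the robot and the scene stay as the last step left them, time stands still between calls to the robot, and variables do not carry over. Pictures are saved under pics/ and viewed, at most 14 in all, crops included, and the job is handed in when it is done.

Besides the shell and the picture viewer there is one more tool, called after ">>>" as name([rows], argument=value, ...), one row to a line, values as JSON. send_rows: Moves the arm, as the interface text tells. Its arguments: {"type":"object","properties":{"increments":{"type":"array"},"newtons":{"type":"number"}},"required":["increments"]}

```bash
mkdir -p pics; ls; cat > h.py <<'E'
import numpy as np, cv2
from rig import get_state, optics, sign_off
def cam(n):
    s=get_state(); d=optics.get_image(n)
    K=np.array(d["K"],float)
    if n=="wrist":
        w,x,y,z=s["ee_rot"]
        from scipy.spatial.transform import Rotation as R
        T=np.eye(4);T[:3,:3]=R.from_quat([x,y,z,w]).as_matrix();T[:3,3]=s["position"]
        T=T@np.array(d["T_tool_cam"]); T=np.linalg.inv(T)
        Rm,t=T[:3,:3],T[:3,3]
    else:
        Rm=cv2.Rodrigues(np.array(d["rvec"],float))[0]; t=np.array(d["tvec"],float).ravel()
    return np.array(d["pixels"]),K,Rm,t
def ray(c,u,v,z):
    "pixel -> world point at height z"
    _,K,R,t=c
    d=R.T@np.linalg.inv(K)@np.array([u,v,1.]); o=-R.T@t
    return o+d*(z-o[2])/d[2]
def proj(c,p):
    _,K,R,t=c
    q=K@(R@np.asarray(p,float)+t); return q[:2]/q[2]
def tri(cs,uvs):
    A=[];b=[]
    for c,(u,v) in zip(cs,uvs):
        _,K,R,t=c
        d=R.T@np.linalg.inv(K)@np.array([u,v,1.]);d/=np.linalg.norm(d);o=-R.T@t
        P=np.eye(3)-np.outer(d,d);A.append(P);b.append(P@o)
    return np.linalg.solve(sum(A),sum(b))
def crop(c,u0,u1,v0,v1,f,name):
    cv2.imwrite("pics/"+name,cv2.resize(c[0][v0:v1,u0:u1],None,fx=f,fy=f,interpolation=cv2.INTER_CUBIC))
E
python3 - <<'E'
from h import *
print(get_state())
for n in("scene","top"):
    c=cam(n); crop(c,0,560,0,420,1.4,n+"0.png"); print(n,c[1].tolist(),(-c[2].T@c[3]).round(3), c[2].round(3).tolist())
E
```

```text
pics
{'clock': 0.0, 'qpos': array([ 1.00398721e+00,  2.76605513e-01,  1.50613022e+00, -2.89052008e-05,
        1.36067875e+00, -1.21039655e-01]), 'qd': array([-0.00248664,  0.00110213, -0.00062538,  0.00162874,  0.00149619,
        0.00034749]), 'effort': array([ 1.46727354e-03, -4.16756094e+01, -2.45806092e+01, -2.01236671e-04,
        1.11288676e-02, -1.41925059e-05]), 'position': array([0.2476662 , 0.51835214, 0.23043486]), 'ee_rot': array([-2.93841575e-04,  2.21040871e-01,  9.75264120e-01, -8.62335081e-04]), 'contact_force': array([0.3093981 , 0.54394326, 0.44340783]), 'moment': array([-0.07149806,  0.00259229, -0.01682458]), 'gripper_force': 0.0, 'width': 0.08576057195160607}
scene [[539.4857593273917, 0.0, 285.942659188177], [0.0, 539.4857593273917, 215.2254807194063], [0.0, 0.0, 1.0]] [ 1.518 -0.651  1.26 ] [[0.488, 0.873, 0.009], [0.616, -0.337, -0.712], [-0.618, 0.353, -0.702]]
top [[516.1759064232386, 0.0, 272.7703518112002], [0.0, 516.1759064232386, 204.95779722371338], [0.0, 0.0, 1.0]] [ 0.396 -0.061  1.882] [[-0.012, -1.0, 0.006], [-0.997, 0.011, -0.076], [0.076, -0.007, -0.997]]
```

View pics/scene0.png

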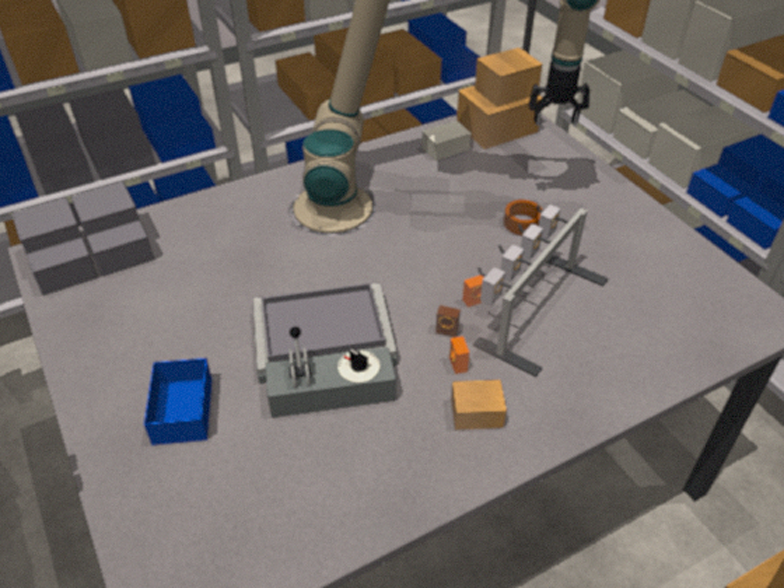

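View pics/top0.png

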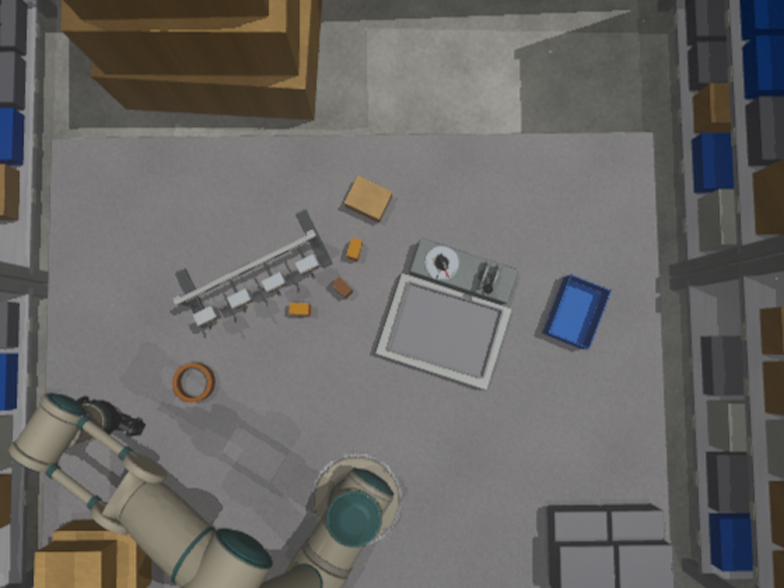

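The scene shows a scale at centre with tray (320,325 in scene view), a rack with 4 grey blocks (551,217; 532,238; 511,258; 493,285) and a lever leaning towards the platform.
What could be mistaken for blocks, in top-view display pixels: orange (355,249) and (299,309), and brown (342,287). I choose the four grey ones on the hooks at (204,316), (239,298), (273,281) and (307,264). Close crops come next.

```bash
python3 - <<'E'
from h import *
c=cam("top")
a=cv2.resize(c[0][165:285,262:377],None,fx=4.3,fy=4.3,interpolation=cv2.INTER_CUBIC)
crop(c,262,377,165,285,4.8,"t_scale.png")
crop(c,118,248,145,245,6,"t_rack.png")
E
```

```text
(no output)
```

View pics/t_scale.png

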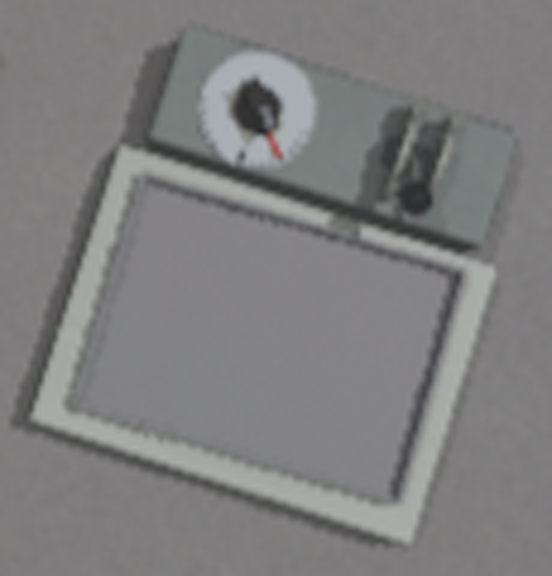

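View pics/t_rack.png

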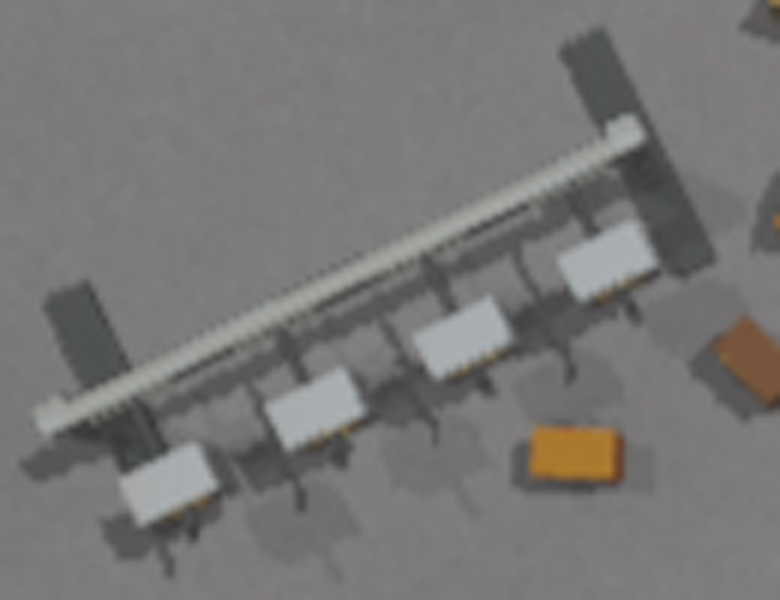

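```bash
cat > fit.py <<'E'
from h import *
from scipy.optimize import least_squares
def fit(c,pts,uv,x0):
    def P(p,q): 
        ca,sa=np.cos(p[2]),np.sin(p[2]); return [p[0]+ca*q[0]-sa*q[1],p[1]+sa*q[0]+ca*q[1],q[2]]
    f=lambda p:np.concatenate([proj(c,P(p,q))-u for q,u in zip(pts,uv)])
    r=least_squares(f,x0,loss="soft_l1"); return r.x,r.fun.reshape(-1,2).round(1).tolist(),lambda q:np.array(P(r.x,q))
E
python3 - <<'E'
from fit import *
c=cam("top")
S=lambda a:np.array(a)/4.8+[262,165]-.4
Q=lambda a:np.array(a)/6+[118,145]-.4
x,r,P=fit(c,[(.205,.13,.075),(.205,-.13,.075),(.115,.13,.075),(.115,-.13,.075)],[S(a) for a in[(190,27),(518,130),(150,140),(478,247)]],[.5,-.2,0])
print("scale",x.round(4),r,"dial",P((.16,.06,.101)).round(4),"lever axis",P((.16,-.06,.085)).round(4))
b=S((415,198)); 
for z in(.15,.16,.17): print("ball",z,ray(c,*b,z).round(4))
L=P((.16,-.06,.085))
for a in(-.6,-.45,-.3,-.15,0): print(a,(proj(c,P((.16+.085*np.sin(a),-.06,.085+.085*np.cos(a))))),b)
for z in(.077,): print("mark/pointer",np.diff([ray(c,*S(a),z)[:2] for a in[(258,105),(240,158)]],axis=0),np.diff([ray(c,*S(a),z)[:2] for a in[(258,105),(280,157)]],axis=0))
x,r,P=fit(c,[(0,.185,.18),(0,-.185,.18),(.1,.19,.008),(.1,.16,.008),(.1,-.16,.008),(.1,-.19,.008),(-.06,-.19,.008)],[Q(a) for a in[(40,420),(640,130),(45,302),(88,283),(560,45),(605,28),(715,245)]],[.5,.2,0.4])
print("rack",x.round(4),r)
for y in(.135,.045,-.045,-.135): print("block pred",P((-.055,y,.145)).round(4))
print([ray(c,*Q(a),.177).round(4).tolist() for a in[(170,485),(317,410),(463,338),(608,262)]])
t=[ray(c,*S(a),.072) for a in[(122,148),(496,268),(410,544),(32,420)]]; print("tray",np.mean(t,0),t)
for n,z in((("carton",(367,199)),.06),(("tape",(194,382)),.045),(("bin",(577,312)),.07)): print(n[0],ray(c,n[1][0]/1.4,n[1][1]/1.4,z).round(3))
E
```

```text
scale [ 0.423  -0.2298 -0.3221] [[-1.4, -0.6], [0.7, 0.3], [-0.7, -0.0], [1.5, 0.2]] dial [ 0.5938 -0.2235  0.101 ] lever axis [ 0.5558 -0.3374  0.085 ]
ball 0.15 [ 0.5228 -0.3274  0.15  ]
ball 0.16 [ 0.5221 -0.3258  0.16  ]
ball 0.17 [ 0.5213 -0.3243  0.17  ]
-0.6 [346.83012461 209.48032592] [348.05833333 205.85      ]
-0.45 [348.08541472 206.22181027] [348.05833333 205.85      ]
-0.3 [349.34255621 202.74765743] [348.05833333 205.85      ]
-0.15 [350.56928322 199.14566375] [348.05833333 205.85      ]
0 [351.73390765 195.50815797] [348.05833333 205.85      ]
mark/pointer [[-0.03886339  0.01389021]] [[-0.0384587  -0.01541835]]
rack [0.5767 0.25   0.4555] [[0.1, 1.4], [0.7, -0.3], [-0.6, -0.2], [-0.3, -0.7], [-0.2, -0.1], [-0.3, -0.9], [0.8, 1.7]]
block pred [0.468 0.347 0.145]
block pred [0.5075 0.2662 0.145 ]
block pred [0.5471 0.1854 0.145 ]
block pred [0.5867 0.1046 0.145 ]
[[0.4636, 0.3456, 0.177], [0.504, 0.265, 0.177], [0.5429, 0.1846, 0.177], [0.5842, 0.1045, 0.177]]
tray [ 0.42267901 -0.22725907  0.072     ] [array([ 0.56774491, -0.12494037,  0.072     ]), array([ 0.47645277, -0.3975083 ,  0.072     ]), array([ 0.27681687, -0.32992412,  0.072     ]), array([ 0.36970148, -0.05666351,  0.072     ])]
carton [ 0.761 -0.039  0.06 ]
tape [0.302 0.402 0.045]
bin [ 0.466 -0.564  0.07 ]
```

>>> send_rows([
  {"gripper":-1,"linear":[0.03,-0.05,0.05],"delta_rot":[0,0,0]},
  {"gripper":-1,"linear":[0.05,-0.1,0.09],"delta_rot":[0,0,0.06]},
  {"gripper":-1,"linear":[0.07,-0.15,0.12],"delta_rot":[0,0,0.12]},
  {"gripper":-1,"linear":[0.1,-0.4,0.12],"delta_rot":[0,0,0.12]},
  {"gripper":-1,"linear":[0.1,-0.4,0.12],"delta_rot":[0,0,0.12]},
  {"gripper":-1,"linear":[0.1,-0.4,0.12],"delta_rot":[0,0,0.12]},
  {"gripper":-1,"linear":[0.1,-0.4,0.12],"delta_rot":[0,0,0.12]},
  {"gripper":-1,"linear":[0.1,-0.4,0.12],"delta_rot":[0,0,0.12]},
])

```text
clock: 1.0
position: [0.3399, 0.1642, 0.3468]
ee_rot: [0.0, 0.162, 0.987, 0.0]
contact_force: [1.9, 0.4, 0.8]
width: 0.0851
gripper_force: 0.0
```

```bash
python3 - <<'E'
from h import *
d=optics.get_image("wrist");print(np.array(d["T_tool_cam"]).round(4).tolist(),d["K"])
E
```

```text
[[0.0006, -0.9574, -0.2886, 0.0736], [1.0, 0.0008, -0.0005, 0.0], [0.0007, -0.2886, 0.9574, -0.1436], [0.0, 0.0, 0.0, 1.0]] [[359.97066197   0.         276.32411313]
 [  0.         359.97066197 209.00406041]
 [  0.           0.           1.        ]]
```

>>> send_rows([
  {"gripper":-1,"linear":[0.19,-0.43,-0.05],"delta_rot":[0,0,0]},
  {"gripper":-1,"linear":[0.19,-0.43,-0.05],"delta_rot":[0,0,0]},
  {"gripper":-1,"linear":[0.19,-0.43,-0.05],"delta_rot":[0,0,0]},
  {"gripper":-1,"linear":[0.19,-0.43,-0.05],"delta_rot":[0,0,0]},
  {"gripper":-1,"linear":[0.19,-0.43,-0.05],"delta_rot":[0,0,0]},
  {"gripper":-1,"linear":[0.19,-0.43,-0.05],"delta_rot":[0,0,0]},
  {"gripper":-1,"linear":[0.19,-0.43,-0.05],"delta_rot":[0,0,0]},
  {"gripper":-1,"linear":[0.19,-0.43,-0.05],"delta_rot":[0,0,0]},
])

```text
clock: 1.85
position: [0.5015, -0.1996, 0.3038]
ee_rot: [-0.0, 0.162, 0.987, 0.0]
contact_force: [1.0, 0.6, 0.7]
width: 0.0855
gripper_force: 0.0
```

>>> send_rows([
  {"gripper":-1,"linear":[0.03,-0.03,0],"delta_rot":[0,0,0]},
  {"gripper":-1,"linear":[0.03,-0.03,0],"delta_rot":[0,0,0]},
  {"gripper":-1,"linear":[0.03,-0.03,0],"delta_rot":[0,0,0]},
])

```text
clock: 2.15
position: [0.5311, -0.228, 0.303]
ee_rot: [-0.001, 0.163, 0.987, 0.001]
contact_force: [-0.1, -0.2, -0.2]
width: 0.0853
gripper_force: 0.0
```

```bash
python3 - <<'E'
from h import *
s=get_state();print(s["position"],s["ee_rot"],s["clock"])
c=cam("wrist");crop(c,0,560,0,420,1.4,"w1.png");np.save("w1.npy",np.array([c[1],c[2],np.tile(c[3],(3,1))]))
E
```

```text
[ 0.53111034 -0.22801984  0.30296706] [-1.22546663e-03  1.62685175e-01  9.86677012e-01  7.10767091e-04] 2.15
```

View pics/w1.png

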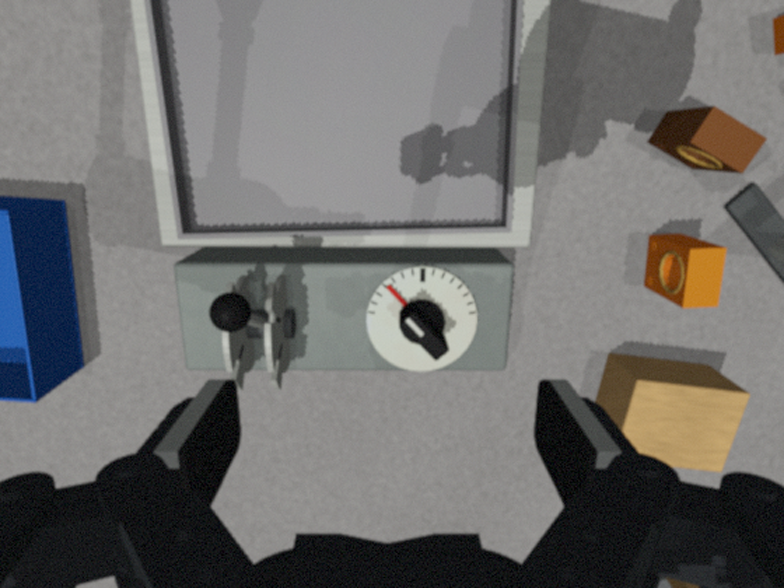

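The wrist view shows the dial face centred near (421,318), zero mark (423,274), pointer tip (388,287), ball (230,312), and head corners (176,264), (513,264), (187,369), (506,369).

```bash
python3 - <<'E'
from fit import *
a=np.load("w1.npy");c=(None,a[0],a[1],a[2][0])
W=lambda p:np.array(p)/1.4
Hd=[(.115,-.13,.075),(.115,.13,.075),(.205,-.13,.075),(.205,.13,.075),(.16,.06,.077)]
x,r,P=fit(c,Hd,[W(p) for p in[(176,264),(513,264),(187,369),(506,369),(422,318)]],[.42,-.23,-.32])
print("scale",x.round(4),r,"dial",P((.16,.06,.101)).round(4),"axis",P((.16,-.06,.085)).round(4))
# platform corners (z=.05) near head edge
for p,q in(((.11,-.15,.05),(165,245)),((.11,.15,.05),(528,245))): print("plat",proj(c,P(p))*1.4,q)
pr=lambda a:proj(c,P((.16+.085*np.sin(a),-.06,.085+.085*np.cos(a))))*1.4
for a in(-.75,-.6,-.5,-.45,-.4,-.3): print(a,pr(a).round(1))
C=P((.16,.06,.077))
for n,p,z in(("mark",(423,274),.077),("ptr",(388,287),.079),("ptr2",(404,303),.079)):
    v=(ray(c,*W(p),z)-C)[:2]; ang=np.arctan2(v[1],v[0])-x[2]-np.pi; print(n,np.linalg.norm(v),(ang+np.pi)%(2*np.pi)-np.pi)
E
```

```text
scale [ 0.4246 -0.2269 -0.3234] [[-3.1, -1.0], [1.8, -1.7], [-1.0, 1.6], [1.2, 1.0], [0.0, 0.6]] dial [ 0.5954 -0.2208  0.101 ] axis [ 0.5572 -0.3346  0.085 ]
plat [158.70191502 249.4354741 ] (165, 245)
plat [533.23207203 248.36423996] (528, 245)
-0.75 [235.2 268.7]
-0.6 [232.9 287.9]
-0.5 [231.8 301.6]
-0.45 [231.4 308.6]
-0.4 [231.1 315.7]
-0.3 [230.9 330. ]
mark 0.03605852021708988 -0.0030058664347785147
ptr 0.03740323066128886 0.7847052907480965
ptr2 0.019711069144834243 0.8040440459893903
```

>>> send_rows([
  {"gripper":-1,"linear":[-0.004,-0.05,-0.04],"delta_rot":[0,0,0]},
  {"gripper":-1,"linear":[-0.007,-0.0955,-0.08],"delta_rot":[0,0,0.003]},
  {"gripper":-1,"linear":[-0.007,-0.0955,-0.12],"delta_rot":[0,0,0.003]},
  {"gripper":-0.3,"linear":[-0.007,-0.0955,-0.12],"delta_rot":[0,0,0.003]},
  {"gripper":-0.3,"linear":[-0.007,-0.0955,-0.12],"delta_rot":[0,0,0.003]},
], newtons=20)

```text
clock: 2.7
position: [0.5228, -0.3214, 0.1834]
ee_rot: [-0.002, 0.161, 0.987, 0.001]
contact_force: [0.0, 0.5, 0.0]
width: 0.059
gripper_force: 0.0
```

```bash
python3 - <<'E'
from h import *
s=get_state();print(s["position"],s["ee_rot"],s["width"])
c=cam("wrist");crop(c,0,560,0,420,1.4,"w2.png")
b=[.524,-.3235,.1624];print(proj(c,b)*1.4)
E
```

```text
[ 0.52282336 -0.32136201  0.1833762 ] [-0.00168078  0.16059822  0.9870175   0.00135796] 0.05895072037509195
[382.22472803 362.12277337]
```

View pics/w2.png

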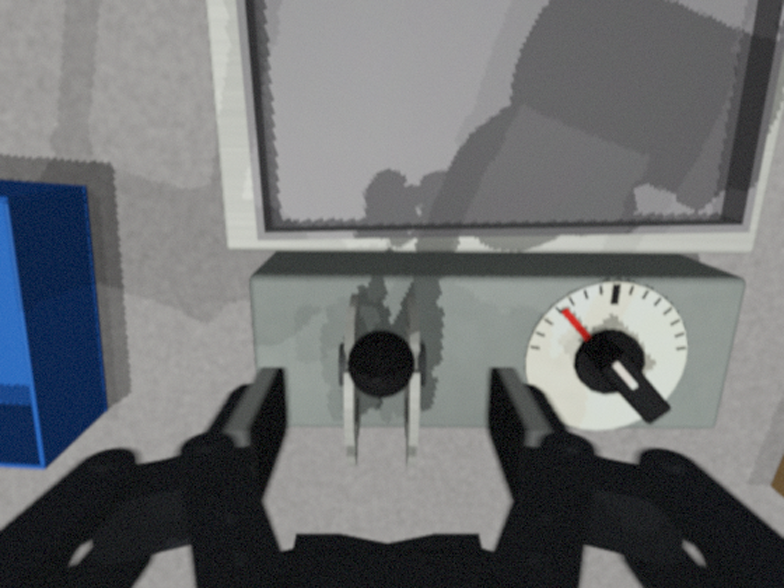

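>>> send_rows([
  {"gripper":-0.3,"linear":[0.001,-0.002,-0.02],"delta_rot":[0,0,0]},
  {"gripper":-0.3,"linear":[0.001,-0.002,-0.04],"delta_rot":[0,0,0]},
  {"gripper":-0.3,"linear":[0.001,-0.002,-0.04],"delta_rot":[0,0,0]},
  {"gripper":0.9,"linear":[0.001,-0.002,-0.04],"delta_rot":[0,0,0]},
  {"gripper":0.9,"linear":[0.001,-0.002,-0.04],"delta_rot":[0,0,0]},
  {"gripper":0.9,"linear":[0.001,-0.002,-0.04],"delta_rot":[0,0,0]},
  {"gripper":0.9,"linear":[0.001,-0.002,-0.04],"delta_rot":[0,0,0]},
  {"gripper":0.9,"linear":[0.001,-0.002,-0.04],"delta_rot":[0,0,0]},
])

```text
clock: 3.55
position: [0.5257, -0.3247, 0.1464]
ee_rot: [0.001, 0.161, 0.987, 0.0]
contact_force: [-1.0, 3.9, 6.5]
width: 0.0225
gripper_force: 19.5
```

>>> send_rows([
  {"gripper":0.9,"linear":[0.011,-0.0037,0.0043],"delta_rot":[0,0,0]},
  {"gripper":0.9,"linear":[0.0228,-0.0077,0.0069],"delta_rot":[0,0,0]},
  {"gripper":0.9,"linear":[0.0349,-0.0117,0.0076],"delta_rot":[0,0,0]},
  {"gripper":0.9,"linear":[0.0461,-0.0154,0.0065],"delta_rot":[0,0,0]},
  {"gripper":0.9,"linear":[0.0578,-0.0194,0.0036],"delta_rot":[0,0,0]},
  {"gripper":0.9,"linear":[0.0684,-0.0229,-0.0009],"delta_rot":[0,0,0]},
  {"gripper":0.9,"linear":[0.0684,-0.0229,-0.0009],"delta_rot":[0,0,0]},
  {"gripper":0.9,"linear":[0.0684,-0.0229,-0.0009],"delta_rot":[0,0,0]},
])

```text
clock: 4.35
position: [0.5959, -0.3487, 0.144]
ee_rot: [0.002, 0.161, 0.987, -0.0]
contact_force: [3.6, 1.3, 4.4]
width: 0.0228
gripper_force: 21.0
```

>>> send_rows([
  {"gripper":0,"linear":[0,0,0],"delta_rot":[0,0,0]},
  {"gripper":-0.3,"linear":[0,0,0],"delta_rot":[0,0,0]},
  {"gripper":-0.3,"linear":[0,0,0],"delta_rot":[0,0,0]},
  {"gripper":-0.3,"linear":[0,0,0.05],"delta_rot":[0,0,0]},
  {"gripper":-0.3,"linear":[0,0,0.09],"delta_rot":[0,0,0]},
  {"gripper":-0.3,"linear":[-0.047,0.016,0.12],"delta_rot":[0,0,0]},
  {"gripper":-0.3,"linear":[-0.047,0.016,0.12],"delta_rot":[0,0,0]},
  {"gripper":-0.3,"linear":[-0.047,0.016,0.12],"delta_rot":[0,0,0]},
])

```text
clock: 5.15
position: [0.5453, -0.3322, 0.2648]
ee_rot: [0.001, 0.161, 0.987, -0.001]
contact_force: [-0.6, -0.3, 0.2]
width: 0.0554
gripper_force: 0.0
```

```bash
python3 - <<'E'
from h import *
s=get_state();print(s["position"],s["ee_rot"],s["width"])
c=cam("wrist");crop(c,0,560,0,420,1.4,"w3.png")
B=np.array([.4246,-.2269]);e=np.array([.9481,-.3178]);n=np.array([.3178,.9481])
for a in(.2,.3,.4,.45,.5,.55,.65):
    xy=B+e*(.16+.085*np.sin(a))-.06*n; print(a,(proj(c,[*xy,.085+.085*np.cos(a)])*1.4).round(1))
E
```

```text
[ 0.54534229 -0.33224066  0.26482751] [ 8.65313845e-04  1.61124941e-01  9.86933426e-01 -6.45925994e-04] 0.055444826595279044
0.2 [390.2 348.2]
0.3 [390.1 361.2]
0.4 [390.  372.6]
0.45 [390.  377.7]
0.5 [390.  382.4]
0.55 [389.9 386.6]
0.65 [389.9 393.8]
```

View pics/w3.png

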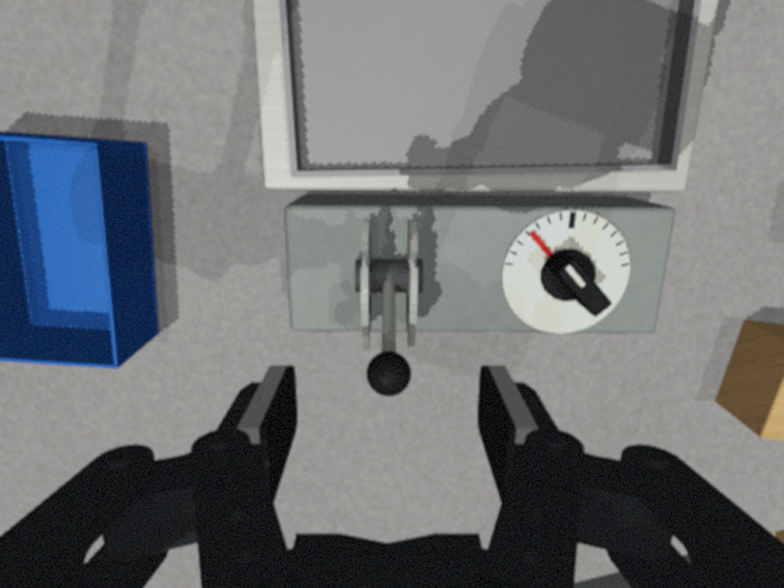

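```bash
python3 - <<'E'
from h import *
c=cam("wrist");t=cam("top")
B=np.array([.4246,-.2269]);e=np.array([.9481,-.3178]);n=np.array([.3178,.9481])
P=lambda x,y,z:[*(B+e*x+n*y),z]
for p in((.115,-.13,.075),(.115,.13,.075),(.205,-.13,.075),(.205,.13,.075),(.16,.06,.077),(.16,-.06,.085)): print(p,(proj(c,P(*p))*1.4).round(1),proj(t,P(*p)).round(1))
for a in(.35,.45,.55):print((proj(t,P(.16+.085*np.sin(a),-.06,.085+.085*np.cos(a)))-[262,165])*6)
cv2.imwrite("pics/a.png",c[0])
im=cv2.resize(t[0][165:265,262:392],None,fx=6,fy=6,interpolation=cv2.INTER_CUBIC);cv2.imwrite("pics/t3.png",im)
E
```

```text
(0.115, -0.13, 0.075) [282.2 204.5] [361.9 215.9]
(0.115, 0.13, 0.075) [680.1 204.8] [291.4 193.3]
(0.205, -0.13, 0.075) [289.7 333.2] [369.4 191.6]
(0.205, 0.13, 0.075) [658.5 333.5] [299.1 169.1]
(0.16, 0.06, 0.077) [566.8 272.3] [314.2 187.2]
(0.16, -0.06, 0.085) [389.2 275.1] [347.1 197.4]
[547.40418496 131.90961769]
[550.57259855 119.33145081]
[553.30951899 107.59478269]
```

>>> send_rows([
  {"gripper":-0.3,"linear":[0.025,0.055,0],"delta_rot":[0,0,0.15]},
  {"gripper":-0.3,"linear":[0.05,0.111,0],"delta_rot":[0,0,0.3]},
  {"gripper":-0.3,"linear":[0.05,0.111,-0.04],"delta_rot":[0,0,0.45]},
  {"gripper":-0.3,"linear":[0.05,0.111,-0.08],"delta_rot":[0,0,0.6]},
  {"gripper":-0.3,"linear":[0.05,0.111,-0.12],"delta_rot":[0,0,0.75]},
  {"gripper":-0.3,"linear":[0.05,0.111,-0.13],"delta_rot":[0,0,0.79]},
  {"gripper":-0.3,"linear":[0.05,0.111,-0.13],"delta_rot":[0,0,0.79]},
  {"gripper":-0.3,"linear":[0.05,0.111,-0.13],"delta_rot":[0,0,0.79]},
])

```text
clock: 6.1
position: [0.5969, -0.2213, 0.1324]
ee_rot: [-0.0, -0.231, 0.973, 0.0]
contact_force: [-0.6, -0.1, -0.2]
width: 0.0552
gripper_force: 0.0
```

```bash
python3 - <<'E'
from h import *
s=get_state();q=s["ee_rot"];print(s["position"],q,s["qpos"],"yaw",2*np.arctan2(q[2],q[1])-np.pi/2)
c=cam("wrist");crop(c,0,560,0,420,1.4,"w4.png"); print(proj(c,[.5954,-.2208,.113])*1.4,proj(c,[*s["position"][:2],.113])*1.4)
E
```

```text
[ 0.59689994 -0.22128926  0.1323548 ] [-4.48839850e-04 -2.31094419e-01  9.72931129e-01  4.31633413e-04] [-4.64305557e-01  4.32922901e-01  1.51588233e+00  9.14744047e-05
  1.19402993e+00 -2.50154048e+00] yaw 2.037201219479906
[389.99743999 356.46451518] [386.83057254 359.39596787]
```

View pics/w4.png

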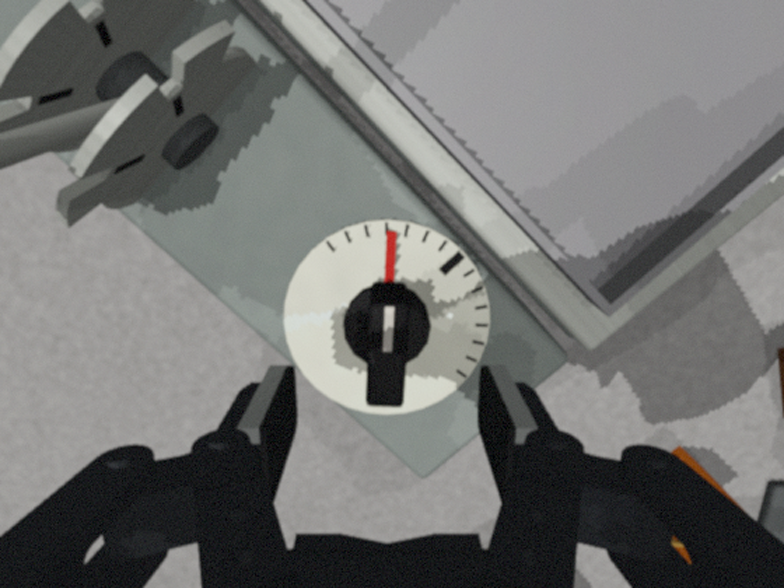

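>>> send_rows([
  {"gripper":-0.3,"linear":[-0.001,0,-0.03],"delta_rot":[0,0,0]},
  {"gripper":-0.3,"linear":[-0.001,0,-0.048],"delta_rot":[0,0,0]},
  {"gripper":-0.3,"linear":[-0.001,0,-0.048],"delta_rot":[0,0,0]},
  {"gripper":1,"linear":[-0.001,0,-0.048],"delta_rot":[0,0,0]},
  {"gripper":1,"linear":[-0.001,0,-0.048],"delta_rot":[0,0,0]},
  {"gripper":1,"linear":[-0.001,0,-0.048],"delta_rot":[0,0,0]},
  {"gripper":1,"linear":[-0.001,0,-0.048],"delta_rot":[0,0,0]},
  {"gripper":1,"linear":[-0.001,0,-0.048],"delta_rot":[0,0,0]},
], newtons=40)

```text
clock: 6.95
position: [0.5964, -0.2216, 0.0871]
ee_rot: [0.001, -0.231, 0.973, -0.001]
contact_force: [-0.6, 0.6, 6.3]
width: 0.0134
gripper_force: 43.9
```

>>> send_rows([
  {"gripper":1,"linear":[0,0,0],"delta_rot":[0,0,-0.13]},
  {"gripper":1,"linear":[0,0,0],"delta_rot":[0,0,-0.26]},
  {"gripper":1,"linear":[0,0,0],"delta_rot":[0,0,-0.4]},
  {"gripper":1,"linear":[0,0,0],"delta_rot":[0,0,-0.53]},
  {"gripper":1,"linear":[0,0,0],"delta_rot":[0,0,-0.66]},
  {"gripper":1,"linear":[0,0,0],"delta_rot":[0,0,-0.79]},
  {"gripper":1,"linear":[0,0,0],"delta_rot":[0,0,-0.79]},
  {"gripper":1,"linear":[0,0,0],"delta_rot":[0,0,-0.79]},
])

```text
clock: 7.75
position: [0.5964, -0.2221, 0.0871]
ee_rot: [0.002, 0.161, 0.987, -0.001]
contact_force: [-1.1, -0.7, 5.8]
width: 0.0135
gripper_force: 44.0
```

Release, rise, look.

>>> send_rows([
  {"gripper":0,"linear":[0,0,0],"delta_rot":[0,0,0]},
  {"gripper":-0.3,"linear":[0,0,0],"delta_rot":[0,0,0]},
  {"gripper":-0.3,"linear":[0,0,0],"delta_rot":[0,0,0]},
  {"gripper":-0.3,"linear":[0,0,0.05],"delta_rot":[0,0,0]},
  {"gripper":-0.3,"linear":[-0.02,-0.01,0.1],"delta_rot":[0,0,0]},
  {"gripper":-0.3,"linear":[-0.04,-0.02,0.15],"delta_rot":[0,0,0]},
  {"gripper":-0.3,"linear":[-0.04,-0.02,0.18],"delta_rot":[0,0,0]},
  {"gripper":-0.3,"linear":[-0.04,-0.02,0.18],"delta_rot":[0,0,0]},
])

```text
clock: 8.55
position: [0.5574, -0.2431, 0.2721]
ee_rot: [0.006, 0.161, 0.987, -0.002]
contact_force: [-0.1, 0.4, -0.2]
width: 0.0557
gripper_force: 0.0
```

```bash
python3 - <<'E'
from h import *
c=cam("wrist");crop(c,100,500,80,300,2,"w5.png");np.save("w5.npy",np.array([c[1],c[2],np.tile(c[3],(3,1))]))
B=np.array([.4246,-.2269]);e=np.array([.9481,-.3178]);n=np.array([.3178,.9481])
P=lambda x,y,z:[*(B+e*x+n*y),z]
f=lambda p:((proj(c,P(*p))-[100,80])*2).round(1)
print("dial",f((.16,.06,.077)),f((.124,.06,.077)),"axis",f((.16,-.06,.085)))
for a in(.35,.45,.55):print(a,f((.16+.085*np.sin(a),-.06,.085+.085*np.cos(a))))
E
```

```text
dial [421.6 254. ] [423.8 181.8] axis [173.4 258.6]
0.35 [129.4 392.5]
0.45 [133.7 406.3]
0.55 [138.4 417.8]
```

View pics/w5.png

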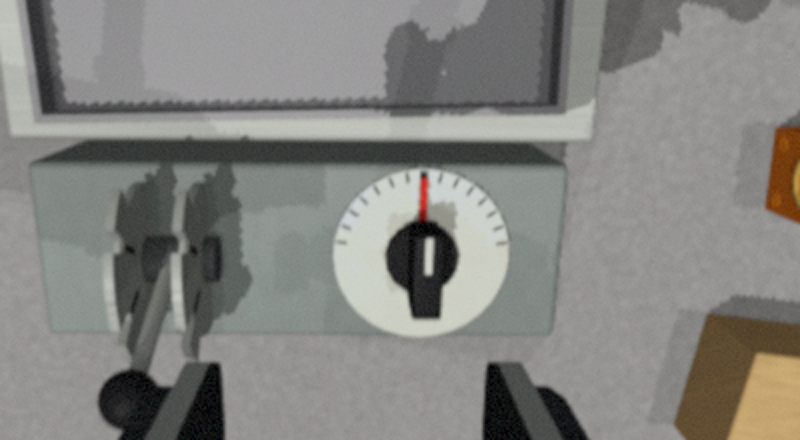

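>>> send_rows([
  {"gripper":-1,"linear":[-0.02,0.03,0.04],"delta_rot":[0,0,0.1]},
  {"gripper":-1,"linear":[-0.04,0.06,0.08],"delta_rot":[0,0,0.2]},
  {"gripper":-1,"linear":[-0.07,0.449,0.09],"delta_rot":[0,0,0.777]},
  {"gripper":-1,"linear":[-0.07,0.449,0.09],"delta_rot":[0,0,0.777]},
  {"gripper":-1,"linear":[-0.07,0.449,0.09],"delta_rot":[0,0,0.777]},
  {"gripper":-1,"linear":[-0.07,0.449,0.09],"delta_rot":[0,0,0.777]},
  {"gripper":-1,"linear":[-0.07,0.449,0.09],"delta_rot":[0,0,0.777]},
  {"gripper":-1,"linear":[-0.07,0.449,0.09],"delta_rot":[0,0,0.777]},
])

```text
clock: 9.4
position: [0.4922, 0.1154, 0.3496]
ee_rot: [-0.002, -0.225, 0.974, 0.0]
contact_force: [0.6, -0.3, 0.4]
width: 0.0853
gripper_force: 0.0
```

>>> send_rows([
  {"gripper":-1,"linear":[-0.005,0.04,0],"delta_rot":[0,0,0]},
  {"gripper":-1,"linear":[-0.005,0.08,0],"delta_rot":[0,0,0]},
  {"gripper":-1,"linear":[-0.005,0.08,0],"delta_rot":[0,0,0]},
  {"gripper":-1,"linear":[-0.005,0.08,0],"delta_rot":[0,0,0]},
])

```text
clock: 9.8
position: [0.4876, 0.1938, 0.3496]
ee_rot: [-0.002, -0.226, 0.974, -0.0]
contact_force: [-0.5, -0.6, -0.6]
width: 0.0854
gripper_force: 0.0
```

```bash
python3 - <<'E'
from h import *
print(get_state()["position"])
c=cam("wrist");crop(c,0,560,0,420,1.4,"w6.png");np.save("w6.npy",np.array([c[1],c[2],np.tile(c[3],(3,1))]))
E
```

```text
[0.48763538 0.19383124 0.34956113]
```

View pics/w6.png

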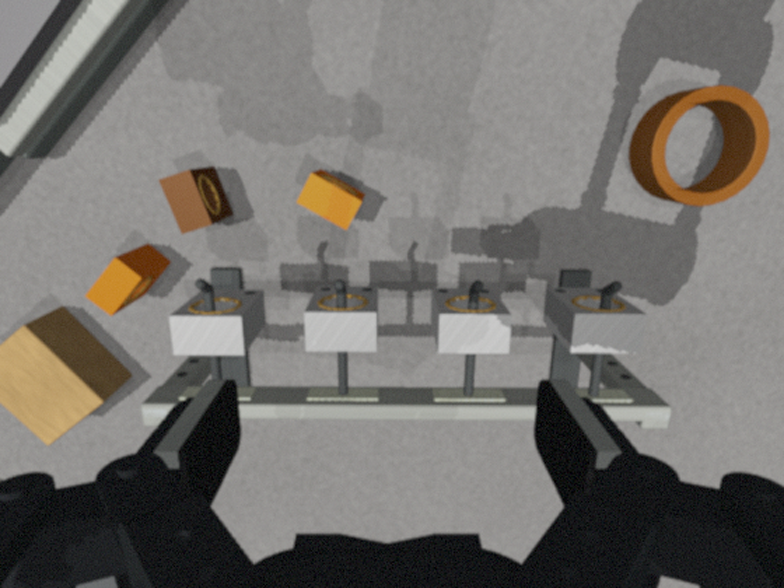

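Four grey blocks' top faces centred at about (212,334), (341,333), (470,334), (598,334), all level and aligned to the bar.

```bash
python3 - <<'E'
from h import *
a=np.load("w6.npy");c=(None,a[0],a[1],a[2][0])
q=np.array([ray(c,u/1.4,v/1.4,.177) for u,v in((212,334),(341,333),(470,334),(598,334))]);print(q.round(4).tolist())
d=q[0]-q[3];print("rack yaw",np.arctan2(-d[0],d[1])*1, np.arctan2(d[0],-d[1]),np.linalg.norm(d)/3)
t=cam("top")
Q=lambda a:np.array(a)/6+[118,145]-.4
E
```

```text
[[0.5842, 0.1105, 0.177], [0.5454, 0.1879, 0.177], [0.5078, 0.266, 0.177], [0.4698, 0.3431, 0.177]]
rack yaw -2.68430196304068 0.45729069054911314 0.08639751743391344
```

```bash
python3 - <<'E'
from fit import *
a=np.load("w6.npy");c0=(None,a[0],a[1],a[2][0])
pts=[(-.055,y,.177) for y in(-.135,-.045,.045,.135)]+[(0,-.185,.18),(0,.185,.18)]
uv=np.array([(212,334),(341,333),(470,334),(598,334),(145,405),(667,405)])/1.4
pts=[np.array(p) for p in pts]
def F(p,full=False):
    ca,sa=np.cos(p[2]),np.sin(p[2])
    return np.concatenate([proj(c0,[p[0]+ca*q[0]-sa*q[1],p[1]+sa*q[0]+ca*q[1],q[2]-p[3]])-u for q,u in zip(pts,uv)])
r=least_squares(F,[.577,.25,.455,0]);x=r.x;print(x,r.fun.reshape(-1,2).round(1).tolist())
ca,sa=np.cos(x[2]),np.sin(x[2])
for y in(-.135,-.045,.045,.135):print((x[:2]+[ca*-.055-sa*y,sa*-.055+ca*y]).round(4))
E
```

```text
[0.57855696 0.25310098 0.45794762 0.00914901] [[-1.3, -0.6], [-0.3, 0.1], [0.6, -0.7], [2.3, -0.8], [1.2, 1.2], [-2.5, 0.9]]
[0.5889 0.1077]
[0.5491 0.1884]
[0.5093 0.2691]
[0.4695 0.3499]
```

>>> send_rows([
  {"gripper":-0.6,"linear":[0.04,-0.035,0],"delta_rot":[0,0,0]},
  {"gripper":-0.6,"linear":[0.07,-0.061,-0.03],"delta_rot":[0,0,0]},
  {"gripper":-0.6,"linear":[0.1,-0.087,-0.07],"delta_rot":[0,0,0]},
  {"gripper":-0.6,"linear":[0.1,-0.087,-0.11],"delta_rot":[0,0,0]},
  {"gripper":-0.6,"linear":[0.1,-0.087,-0.15],"delta_rot":[0,0,0]},
  {"gripper":-0.6,"linear":[0.1,-0.087,-0.15],"delta_rot":[0,0,0]},
  {"gripper":-0.6,"linear":[0.1,-0.087,-0.15],"delta_rot":[0,0,0]},
], newtons=60)

```text
clock: 10.6
position: [0.5884, 0.105, 0.2018]
ee_rot: [-0.0, -0.224, 0.975, 0.0]
contact_force: [-0.1, 0.1, 0.5]
width: 0.0683
gripper_force: 0.0
```

```bash
python3 - <<'E'
from h import *
s=get_state();print(s["position"],s["width"],s["qpos"])
c=cam("wrist");crop(c,0,560,0,420,1.3,"w7.png"); print(proj(c,[.5889,.1077,.177])*1.3)
E
```

```text
[0.58840683 0.10497997 0.20175627] 0.06830726826950617 [ 6.02214598e-02  3.27613076e-01  1.50350398e+00 -6.70906695e-05
  1.31139371e+00 -1.96290469e+00]
[364.94367349 331.84980138]
```

View pics/w7.png

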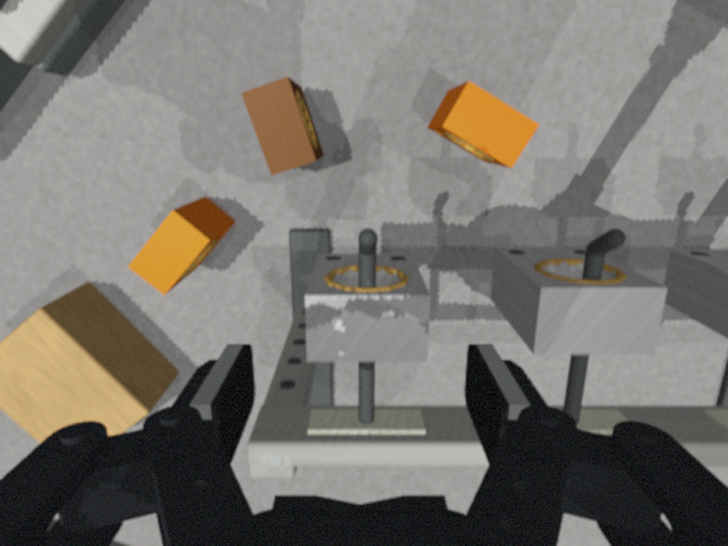

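>>> send_rows([
  {"gripper":-0.6,"linear":[-0.002,0.002,-0.04],"delta_rot":[0,0,0]},
  {"gripper":-0.6,"linear":[-0.002,0.002,-0.072],"delta_rot":[0,0,0]},
  {"gripper":-0.6,"linear":[-0.002,0.002,-0.072],"delta_rot":[0,0,0]},
  {"gripper":0.9,"linear":[-0.002,0.002,-0.072],"delta_rot":[0,0,0]},
  {"gripper":0.9,"linear":[-0.002,0.002,-0.072],"delta_rot":[0,0,0]},
  {"gripper":0.9,"linear":[-0.002,0.002,-0.072],"delta_rot":[0,0,0]},
  {"gripper":0.9,"linear":[-0.002,0.002,-0.072],"delta_rot":[0,0,0]},
])

```text
clock: 11.35
position: [0.5887, 0.1085, 0.1328]
ee_rot: [0.003, -0.225, 0.974, -0.0]
contact_force: [0.0, 0.1, 6.3]
width: 0.0475
gripper_force: 62.0
```

>>> send_rows([
  {"gripper":0.9,"linear":[0,0,0.01],"delta_rot":[0,0,0]},
  {"gripper":0.9,"linear":[0,0,0.02],"delta_rot":[0,0,0]},
  {"gripper":0.9,"linear":[0,0,0.02],"delta_rot":[0,0,0]},
  {"gripper":0.9,"linear":[0,0,0.02],"delta_rot":[0,0,0]},
])

```text
clock: 11.75
position: [0.5864, 0.1083, 0.15]
ee_rot: [0.0, -0.225, 0.974, 0.0]
contact_force: [-0.4, -0.9, -1.7]
width: 0.0472
gripper_force: 61.9
```

>>> send_rows([
  {"gripper":0.9,"linear":[-0.018,-0.009,0],"delta_rot":[0,0,0]},
  {"gripper":0.9,"linear":[-0.036,-0.018,0],"delta_rot":[0,0,0]},
  {"gripper":0.9,"linear":[-0.054,-0.0265,0],"delta_rot":[0,0,0]},
  {"gripper":0.9,"linear":[-0.072,-0.035,0],"delta_rot":[0,0,0]},
  {"gripper":0.9,"linear":[-0.072,-0.035,0],"delta_rot":[0,0,0]},
  {"gripper":0.9,"linear":[-0.072,-0.035,0.03],"delta_rot":[0,0,0]},
  {"gripper":0.9,"linear":[-0.072,-0.035,0.08],"delta_rot":[0,0,0]},
  {"gripper":0.9,"linear":[-0.072,-0.035,0.08],"delta_rot":[0,0,0]},
])

```text
clock: 12.55
position: [0.5194, 0.0736, 0.2358]
ee_rot: [0.007, -0.225, 0.974, -0.001]
contact_force: [1.0, -0.3, -1.1]
width: 0.0473
gripper_force: 62.5
```

```bash
cat > tray.py <<'E'
from fit import *
def tray(name=None):
    "fit tray pose from the dark tray interior, via its rim outline in the top image (px drift vs first image)"
    t=cam("top"); im=t[0]
    if name: crop(t,255,385,165,295,4.5,name)
    return t
E
python3 - <<'E'
from tray import *
t=tray()
cv2.imwrite("top_now.png",t[0])
# tray outer corners from first crop (rim z .072)
S=lambda a:np.array(a)/4.8+[262,165]-.4
x,r,P=fit(t,[(.09,.125,.072),(.09,-.125,.072),(-.09,-.125,.072),(-.09,.125,.072)],[S(a) for a in[(140,178),(462,270),(398,505),(68,410)]],[.42,-.23,-.32])
print("tray0",x.round(4),r)
print(get_state()["position"])
o=cv2.imread("pics/top0.png");o=cv2.resize(o,(560,420),interpolation=cv2.INTER_AREA)
d=cv2.absdiff(o,t[0]).max(2); ys,xs=np.where(d[215:275,275:360]>45);print(len(xs))
E
```

```text
tray0 [ 0.4257 -0.2287 -0.2948] [[-0.7, -0.7], [0.5, -0.1], [0.1, 0.5], [0.0, 0.2]]
[0.51759809 0.073545   0.23289704]
0
```

>>> send_rows([
  {"gripper":0.9,"linear":[-0.005,-0.04,-0.005],"delta_rot":[0,0,-0.13]},
  {"gripper":0.9,"linear":[-0.01,-0.085,-0.01],"delta_rot":[0,0,-0.26]},
  {"gripper":0.9,"linear":[-0.016,-0.13,-0.03],"delta_rot":[0,0,-0.39]},
  {"gripper":0.9,"linear":[-0.021,-0.175,-0.03],"delta_rot":[0,0,-0.52]},
  {"gripper":0.9,"linear":[-0.026,-0.22,-0.03],"delta_rot":[0,0,-0.65]},
  {"gripper":0.9,"linear":[-0.031,-0.262,-0.04],"delta_rot":[0,0,-0.765]},
  {"gripper":0.9,"linear":[-0.031,-0.262,-0.08],"delta_rot":[0,0,-0.765]},
  {"gripper":0.9,"linear":[-0.031,-0.262,-0.11],"delta_rot":[0,0,-0.765]},
])

```text
clock: 13.4
position: [0.4825, -0.1899, 0.1169]
ee_rot: [-0.001, 0.156, 0.988, 0.0]
contact_force: [0.3, -0.0, -0.9]
width: 0.0475
gripper_force: 62.8
```

```bash
cat > tray.py <<'E'
from fit import *
B=np.array([.423,-.2285]);e=np.array([.9481,-.3178]);n=np.array([.3178,.9481])
def tray(t):
    "rectify the platform (rim height) to 1 mm/px, find the tray rectangle inside the light platform"
    w=[(.12,.16),(.12,-.16),(-.12,-.16),(-.12,.16)]
    src=np.float32([proj(t,[*(B+e*x+n*y),.06]) for x,y in w]); dst=np.float32([[0,0],[320,0],[320,240],[0,240]])
    im=cv2.warpPerspective(t[0],cv2.getPerspectiveTransform(src,dst),(320,240),flags=cv2.INTER_LINEAR)
    return im
E
python3 - <<'E'
from tray import *
t=list(cam("top"));t[0]=cv2.imread("top_now.png")
im=tray(t);g=cv2.cvtColor(im,cv2.COLOR_BGR2GRAY)
print("row y=0 (along x, from +x):",g[::4,160].tolist());print("col x=0 (from +y)",g[120,::4].tolist());print("col x=-60mm",g[180,::4].tolist())
s=get_state();print(s["position"],s["width"],s["contact_force"])
E
```

```text
row y=0 (along x, from +x): [111, 71, 64, 97, 154, 164, 141, 108, 111, 129, 133, 133, 133, 133, 133, 133, 133, 134, 134, 133, 133, 133, 133, 134, 133, 133, 134, 133, 133, 134, 133, 133, 133, 133, 133, 133, 133, 133, 133, 133, 133, 133, 132, 133, 132, 133, 132, 133, 133, 132, 129, 125, 145, 166, 168, 169, 152, 102, 91, 112]
col x=0 (from +y) [99, 81, 73, 92, 144, 150, 149, 144, 111, 101, 115, 118, 118, 118, 119, 119, 119, 119, 127, 131, 132, 132, 132, 132, 132, 132, 132, 132, 132, 132, 133, 133, 133, 133, 133, 133, 133, 133, 133, 133, 133, 134, 133, 133, 133, 133, 133, 133, 133, 133, 133, 134, 134, 134, 134, 133, 133, 134, 133, 133, 133, 134, 134, 134, 134, 133, 134, 133, 130, 109, 82, 97, 141, 164, 170, 171, 150, 120, 124, 129]
col x=-60mm [98, 80, 72, 105, 145, 154, 158, 161, 130, 109, 124, 122, 126, 130, 131, 125, 120, 118, 118, 118, 119, 128, 132, 131, 132, 132, 132, 132, 132, 132, 132, 132, 132, 132, 132, 132, 132, 132, 132, 132, 133, 132, 133, 132, 132, 132, 132, 132, 133, 132, 132, 133, 132, 133, 132, 133, 133, 133, 133, 133, 133, 133, 133, 133, 133, 133, 133, 132, 132, 127, 97, 92, 132, 159, 169, 171, 146, 116, 123, 128]
[ 0.47910294 -0.18746598  0.11210851] 0.047401029156219444 [-1.77935177  1.29953142 -5.16208927]
```

>>> send_rows([
  {"gripper":0.9,"linear":[0,0,0],"delta_rot":[0,0,0]},
  {"gripper":0.9,"linear":[0,0,0],"delta_rot":[0,0,0]},
])

```text
clock: 13.65
position: [0.4841, -0.1889, 0.12]
ee_rot: [0.0, 0.155, 0.988, -0.0]
contact_force: [-0.5, 0.4, -0.6]
width: 0.0474
gripper_force: 62.6
```

>>> send_rows([
  {"gripper":0.9,"linear":[0,0,-0.02],"delta_rot":[0,0,0]},
  {"gripper":0.9,"linear":[0,0,-0.036],"delta_rot":[0,0,0]},
  {"gripper":0.9,"linear":[0,0,-0.043],"delta_rot":[0,0,0]},
  {"gripper":0.9,"linear":[0,0,-0.045],"delta_rot":[0,0,0]},
  {"gripper":0.9,"linear":[0,0,-0.045],"delta_rot":[0,0,0]},
])

```text
clock: 14.15
position: [0.4843, -0.189, 0.0758]
ee_rot: [0.001, 0.155, 0.988, -0.0]
contact_force: [-0.0, -0.7, -0.8]
width: 0.0473
gripper_force: 62.9
```

>>> send_rows([
  {"gripper":0.9,"linear":[0,0,-0.002],"delta_rot":[0,0,0]},
  {"gripper":0.9,"linear":[0,0,-0.003],"delta_rot":[0,0,0]},
  {"gripper":0.3,"linear":[0,0,-0.003],"delta_rot":[0,0,0]},
  {"gripper":-0.4,"linear":[0,0,-0.002],"delta_rot":[0,0,0]},
  {"gripper":-0.5,"linear":[0,0,-0.002],"delta_rot":[0,0,0]},
  {"gripper":-0.5,"linear":[0,0,0.03],"delta_rot":[0,0,0]},
  {"gripper":-0.5,"linear":[0,0,0.08],"delta_rot":[0,0,0]},
  {"gripper":-0.5,"linear":[0,0,0.12],"delta_rot":[0,0,0]},
])

```text
clock: 14.95
position: [0.4837, -0.189, 0.1966]
ee_rot: [0.001, 0.155, 0.988, -0.0]
contact_force: [0.9, -0.6, 0.4]
width: 0.0641
gripper_force: 0.0
```

```bash
python3 - <<'E'
from h import *
print(get_state()["position"])
c=cam("wrist");crop(c,0,560,0,420,1.2,"w8.png"); print(proj(c,[.4843,-.189,.118])*1.2)
E
```

```text
[ 0.48373929 -0.18903297  0.19663015]
[332.16465872 263.17310126]
```

View pics/w8.png

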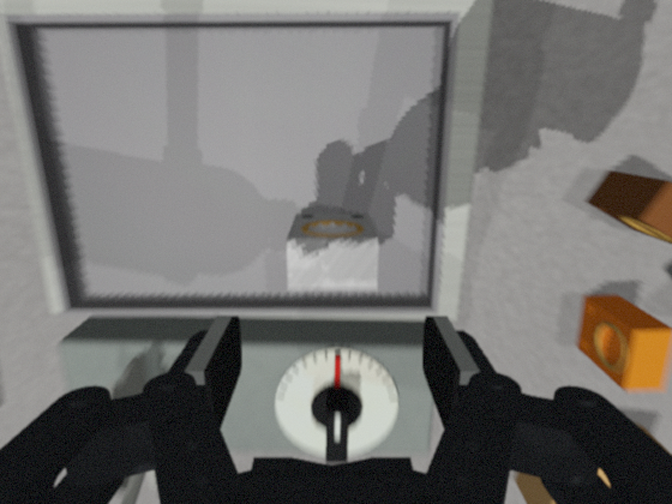

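>>> send_rows([
  {"gripper":-0.6,"linear":[0.008,0.045,0.035],"delta_rot":[0,0,0.1]},
  {"gripper":-0.6,"linear":[0.016,0.094,0.035],"delta_rot":[0,0,0.22]},
  {"gripper":-0.6,"linear":[0.024,0.141,0.035],"delta_rot":[0,0,0.34]},
  {"gripper":-0.6,"linear":[0.032,0.188,0.035],"delta_rot":[0,0,0.46]},
  {"gripper":-0.6,"linear":[0.04,0.235,0.035],"delta_rot":[0,0,0.58]},
  {"gripper":-0.6,"linear":[0.048,0.282,0.035],"delta_rot":[0,0,0.69]},
  {"gripper":-0.6,"linear":[0.057,0.329,0.035],"delta_rot":[0,0,0.765]},
  {"gripper":-0.6,"linear":[0.065,0.377,0.035],"delta_rot":[0,0,0.765]},
])

```text
clock: 15.8
position: [0.5487, 0.1902, 0.2294]
ee_rot: [0.0, -0.226, 0.974, -0.0]
contact_force: [1.1, 0.1, 0.3]
width: 0.0683
gripper_force: 0.0
```

>>> send_rows([
  {"gripper":-0.6,"linear":[0,0,0],"delta_rot":[0,0,0]},
  {"gripper":-0.6,"linear":[0,0,-0.03],"delta_rot":[0,0,0]},
  {"gripper":-0.6,"linear":[0,0,-0.03],"delta_rot":[0,0,0]},
  {"gripper":-0.6,"linear":[0,0,-0.03],"delta_rot":[0,0,0]},
])

```text
clock: 16.2
position: [0.5479, 0.1875, 0.1991]
ee_rot: [-0.001, -0.225, 0.974, -0.0]
contact_force: [-0.1, -0.0, 0.7]
width: 0.0684
gripper_force: 0.0
```

```bash
cat > blk.py <<'E'
from h import *
s=get_state();q=s["ee_rot"];print(s["position"],"yaw",2*np.arctan2(q[2],q[1])-np.pi/2,"w",s["width"])
c=cam("wrist");g=c[0].min(2)
# bright, colourless top face nearest the tool centre column
m=((g>110)&(c[0].max(2).astype(int)-g<25)).astype(np.uint8)
t=proj(c,[*s["position"][:2],.177]);print("tool proj",t)
np.save("g.npy",g)
u=int(t[0]);v=int(t[1])
print("row profile",g[v-5,u-60:u+61:4].tolist()); print("col profile",g[v-50:v+30:3,u].tolist())
E
python3 blk.py
```

```text
[0.54788842 0.18748929 0.19914518] yaw 2.0244059793723816 w 0.06840079494497776
tool proj [276.34467606 254.44507985]
row profile [105, 153, 149, 153, 114, 119, 116, 114, 115, 118, 147, 188, 145, 147, 146, 150, 147, 149, 149, 145, 142, 145, 145, 145, 149, 151, 134, 124, 158, 163, 162]
col profile [87, 92, 86, 87, 83, 68, 127, 192, 195, 158, 117, 116, 114, 120, 146, 150, 148, 144, 145, 147, 147, 146, 145, 143, 69, 57, 59]
```

>>> send_rows([
  {"gripper":-0.6,"linear":[0.001,0.001,-0.04],"delta_rot":[0,0,0]},
  {"gripper":-0.6,"linear":[0.001,0.001,-0.07],"delta_rot":[0,0,0]},
  {"gripper":-0.6,"linear":[0.001,0.001,-0.07],"delta_rot":[0,0,0]},
  {"gripper":0.9,"linear":[0.001,0.001,-0.07],"delta_rot":[0,0,0]},
  {"gripper":0.9,"linear":[0.001,0.001,-0.07],"delta_rot":[0,0,0]},
  {"gripper":0.9,"linear":[0.001,0.001,-0.07],"delta_rot":[0,0,0]},
  {"gripper":0.9,"linear":[0.001,0.001,-0.07],"delta_rot":[0,0,0]},
])

```text
clock: 16.95
position: [0.551, 0.1893, 0.1318]
ee_rot: [0.002, -0.225, 0.974, -0.0]
contact_force: [0.6, -0.9, 5.3]
width: 0.0472
gripper_force: 62.1
```

>>> send_rows([
  {"gripper":0.9,"linear":[0,0,0.01],"delta_rot":[0,0,0]},
  {"gripper":0.9,"linear":[0,0,0.02],"delta_rot":[0,0,0]},
  {"gripper":0.9,"linear":[0,0,0.02],"delta_rot":[0,0,0]},
  {"gripper":0.9,"linear":[0,0,0.02],"delta_rot":[0,0,0]},
])

```text
clock: 17.35
position: [0.5493, 0.1893, 0.1499]
ee_rot: [0.0, -0.225, 0.974, 0.0]
contact_force: [-0.6, 0.4, -2.2]
width: 0.0473
gripper_force: 61.9
```

>>> send_rows([
  {"gripper":0.9,"linear":[-0.018,-0.009,0],"delta_rot":[0,0,0]},
  {"gripper":0.9,"linear":[-0.036,-0.018,0],"delta_rot":[0,0,0]},
  {"gripper":0.9,"linear":[-0.054,-0.0265,0],"delta_rot":[0,0,0]},
  {"gripper":0.9,"linear":[-0.072,-0.035,0],"delta_rot":[0,0,0]},
  {"gripper":0.9,"linear":[-0.072,-0.035,0],"delta_rot":[0,0,0]},
  {"gripper":0.9,"linear":[-0.072,-0.035,0.03],"delta_rot":[0,0,0]},
  {"gripper":0.9,"linear":[-0.072,-0.035,0.08],"delta_rot":[0,0,0]},
  {"gripper":0.9,"linear":[-0.072,-0.035,0.08],"delta_rot":[0,0,0]},
])

```text
clock: 18.15
position: [0.4823, 0.1553, 0.2358]
ee_rot: [0.007, -0.225, 0.974, -0.0]
contact_force: [1.2, 0.2, -1.2]
width: 0.0473
gripper_force: 62.7
```

```bash
cat > tray.py <<'E'
from fit import *
B=np.array([.423,-.2285]);e=np.array([.9481,-.3178]);n=np.array([.3178,.9481])
def rect(t):
    w=[(.12,.16),(.12,-.16),(-.12,-.16),(-.12,.16)]
    src=np.float32([proj(t,[*(B+e*x+n*y),.072]) for x,y in w]); dst=np.float32([[0,0],[320,0],[320,240],[0,240]])
    return cv2.cvtColor(cv2.warpPerspective(t[0],cv2.getPerspectiveTransform(src,dst),(320,240)),cv2.COLOR_BGR2GRAY)
if __name__=="__main__":
    s=get_state();print(s["position"],s["width"],s["clock"])
    t=list(cam("top"));g=rect(t);t[0]=cv2.imread("top_now.png");g0=rect(t)
    # tray shift along x (px=mm) at several columns and along y at several rows: steepest light->dark edge near each side
    for k,G in(("base",g0),("now",g)):
        G=cv2.GaussianBlur(G,(5,5),0).astype(int)
        dx=np.diff(G,axis=0);dy=np.diff(G,axis=1)
        print(k,"far",[int(14+dx[14:75,c].argmin()) for c in(60,110,210,260)],"near",[int(165+dx[165:225,c].argmax()) for c in(60,110,160,210,260)],
         "left",[int(10+dy[r,10:70].argmin()) for r in(50,90,150,190)],"right",[int(250+dy[r,250:310].argmax()) for r in(60,90,120,150,190)])
E
python3 tray.py
```

```text
[0.48225528 0.15532769 0.23575078] 0.04730358595253338 18.15
base far [27, 26, 25, 25] near [209, 209, 207, 206, 205] left [28, 27, 31, 31] right [281, 282, 282, 283, 284]
now far [28, 27, 26, 25] near [209, 210, 208, 206, 206] left [28, 28, 29, 32] right [282, 281, 282, 284, 284]
```

>>> send_rows([
  {"gripper":0.9,"linear":[-0.003,-0.045,-0.005],"delta_rot":[0,0,-0.08]},
  {"gripper":0.9,"linear":[-0.006,-0.09,-0.01],"delta_rot":[0,0,-0.16]},
  {"gripper":0.9,"linear":[-0.009,-0.135,-0.01],"delta_rot":[0,0,-0.24]},
  {"gripper":0.9,"linear":[-0.012,-0.18,-0.01],"delta_rot":[0,0,-0.32]},
  {"gripper":0.9,"linear":[-0.015,-0.225,-0.01],"delta_rot":[0,0,-0.4]},
  {"gripper":0.9,"linear":[-0.018,-0.27,-0.01],"delta_rot":[0,0,-0.48]},
  {"gripper":0.9,"linear":[-0.021,-0.315,-0.01],"delta_rot":[0,0,-0.56]},
  {"gripper":0.9,"linear":[-0.023,-0.36,-0.01],"delta_rot":[0,0,-0.64]},
])

```text
clock: 19.0
position: [0.4535, -0.2072, 0.218]
ee_rot: [-0.001, 0.095, 0.996, 0.001]
contact_force: [0.7, 0.6, -1.8]
width: 0.0473
gripper_force: 62.6
```

>>> send_rows([
  {"gripper":0.9,"linear":[-0.002,-0.045,0],"delta_rot":[0,0,-0.08]},
  {"gripper":0.9,"linear":[-0.005,-0.088,-0.03],"delta_rot":[0,0,-0.125]},
  {"gripper":0.9,"linear":[-0.005,-0.088,-0.07],"delta_rot":[0,0,-0.125]},
  {"gripper":0.9,"linear":[-0.005,-0.088,-0.1],"delta_rot":[0,0,-0.125]},
  {"gripper":0.9,"linear":[-0.005,-0.088,-0.1],"delta_rot":[0,0,-0.125]},
  {"gripper":0.9,"linear":[-0.005,-0.088,-0.1],"delta_rot":[0,0,-0.125]},
])

```text
clock: 19.6
position: [0.4492, -0.2935, 0.1187]
ee_rot: [-0.001, 0.155, 0.988, 0.001]
contact_force: [-0.2, -0.1, -0.6]
width: 0.0472
gripper_force: 62.7
```

>>> send_rows([
  {"gripper":0.9,"linear":[0,0,-0.025],"delta_rot":[0,0,0]},
  {"gripper":0.9,"linear":[0,0,-0.04],"delta_rot":[0,0,0]},
  {"gripper":0.9,"linear":[0,0,-0.045],"delta_rot":[0,0,0]},
  {"gripper":0.9,"linear":[0,0,-0.047],"delta_rot":[0,0,0]},
  {"gripper":0.9,"linear":[0,0,-0.047],"delta_rot":[0,0,0]},
])

```text
clock: 20.1
position: [0.4505, -0.2943, 0.0745]
ee_rot: [0.001, 0.155, 0.988, -0.001]
contact_force: [0.2, 0.7, -0.4]
width: 0.0476
gripper_force: 62.9
```

>>> send_rows([
  {"gripper":0.3,"linear":[0,0,0],"delta_rot":[0,0,0]},
  {"gripper":-0.4,"linear":[0,0,0],"delta_rot":[0,0,0]},
  {"gripper":-0.5,"linear":[0,0,0],"delta_rot":[0,0,0]},
  {"gripper":-0.5,"linear":[0,0,0.03],"delta_rot":[0,0,0]},
  {"gripper":-0.5,"linear":[0,0,0.08],"delta_rot":[0,0,0]},
  {"gripper":-0.5,"linear":[0,0,0.12],"delta_rot":[0,0,0]},
  {"gripper":-0.5,"linear":[0,0,0.16],"delta_rot":[0,0,0]},
  {"gripper":-0.5,"linear":[0,0,0.16],"delta_rot":[0,0,0]},
])

```text
clock: 20.9
position: [0.4522, -0.2963, 0.2389]
ee_rot: [0.006, 0.155, 0.988, -0.003]
contact_force: [0.9, -0.7, 0.2]
width: 0.0637
gripper_force: 0.0
```

>>> send_rows([
  {"gripper":-0.6,"linear":[0.005,0.05,0],"delta_rot":[0,0,0.07]},
  {"gripper":-0.6,"linear":[0.01,0.1,0],"delta_rot":[0,0,0.14]},
  {"gripper":-0.6,"linear":[0.015,0.15,0],"delta_rot":[0,0,0.21]},
  {"gripper":-0.6,"linear":[0.02,0.2,0],"delta_rot":[0,0,0.28]},
  {"gripper":-0.6,"linear":[0.026,0.25,0],"delta_rot":[0,0,0.35]},
  {"gripper":-0.6,"linear":[0.031,0.3,0],"delta_rot":[0,0,0.42]},
  {"gripper":-0.6,"linear":[0.036,0.35,0],"delta_rot":[0,0,0.49]},
  {"gripper":-0.6,"linear":[0.042,0.4,0],"delta_rot":[0,0,0.56]},
])

```text
clock: 21.7
position: [0.4906, 0.106, 0.232]
ee_rot: [-0.0, -0.126, 0.992, -0.0]
contact_force: [0.2, -1.0, -0.0]
width: 0.0689
gripper_force: 0.0
```

>>> send_rows([
  {"gripper":-0.6,"linear":[0.005,0.05,0],"delta_rot":[0,0,0.07]},
  {"gripper":-0.6,"linear":[0.011,0.1,0],"delta_rot":[0,0,0.14]},
  {"gripper":-0.6,"linear":[0.017,0.15,0],"delta_rot":[0,0,0.205]},
  {"gripper":-0.6,"linear":[0.017,0.164,0],"delta_rot":[0,0,0.205]},
  {"gripper":-0.6,"linear":[0.017,0.164,-0.035],"delta_rot":[0,0,0.205]},
  {"gripper":-0.6,"linear":[0.017,0.164,-0.035],"delta_rot":[0,0,0.205]},
  {"gripper":-0.6,"linear":[0.017,0.164,-0.035],"delta_rot":[0,0,0.205]},
])

```text
clock: 22.4
position: [0.5073, 0.2671, 0.1968]
ee_rot: [-0.001, -0.225, 0.974, -0.0]
contact_force: [0.6, -0.1, 0.3]
width: 0.0685
gripper_force: 0.0
```

```bash
python3 blk.py
```

```text
[0.5073392  0.26712433 0.19678128] yaw 2.0242364771261805 w 0.06845292461994508
tool proj [276.35688151 256.43894134]
row profile [146, 146, 152, 152, 116, 110, 115, 110, 114, 122, 162, 143, 138, 142, 145, 141, 146, 143, 140, 142, 129, 144, 138, 143, 137, 146, 141, 122, 131, 155, 155]
col profile [75, 84, 79, 77, 82, 82, 65, 82, 160, 142, 110, 112, 112, 124, 144, 141, 143, 147, 144, 140, 140, 141, 143, 140, 139, 127, 50]
```

>>> send_rows([
  {"gripper":-0.6,"linear":[0.002,0.002,-0.04],"delta_rot":[0,0,0]},
  {"gripper":-0.6,"linear":[0.002,0.002,-0.067],"delta_rot":[0,0,0]},
  {"gripper":-0.6,"linear":[0.002,0.002,-0.067],"delta_rot":[0,0,0]},
  {"gripper":0.9,"linear":[0.002,0.002,-0.067],"delta_rot":[0,0,0]},
  {"gripper":0.9,"linear":[0.002,0.002,-0.067],"delta_rot":[0,0,0]},
  {"gripper":0.9,"linear":[0.002,0.002,-0.067],"delta_rot":[0,0,0]},
  {"gripper":0.9,"linear":[0.002,0.002,-0.067],"delta_rot":[0,0,0]},
])

```text
clock: 23.15
position: [0.5117, 0.2703, 0.1328]
ee_rot: [0.002, -0.225, 0.974, 0.0]
contact_force: [0.6, -1.2, 6.2]
width: 0.0472
gripper_force: 62.2
```

>>> send_rows([
  {"gripper":0.9,"linear":[0,0,0.01],"delta_rot":[0,0,0]},
  {"gripper":0.9,"linear":[0,0,0.02],"delta_rot":[0,0,0]},
  {"gripper":0.9,"linear":[0,0,0.02],"delta_rot":[0,0,0]},
  {"gripper":0.9,"linear":[0,0,0.02],"delta_rot":[0,0,0]},
])

```text
clock: 23.55
position: [0.51, 0.2702, 0.1509]
ee_rot: [0.0, -0.225, 0.974, 0.0]
contact_force: [0.5, 0.5, -1.7]
width: 0.047
gripper_force: 61.8
```

>>> send_rows([
  {"gripper":0.9,"linear":[-0.018,-0.009,0],"delta_rot":[0,0,0]},
  {"gripper":0.9,"linear":[-0.036,-0.018,0],"delta_rot":[0,0,0]},
  {"gripper":0.9,"linear":[-0.054,-0.0265,0],"delta_rot":[0,0,0]},
  {"gripper":0.9,"linear":[-0.072,-0.035,0],"delta_rot":[0,0,0]},
  {"gripper":0.9,"linear":[-0.072,-0.035,0],"delta_rot":[0,0,0]},
  {"gripper":0.9,"linear":[-0.072,-0.035,0.03],"delta_rot":[0,0,0]},
  {"gripper":0.9,"linear":[-0.072,-0.035,0.08],"delta_rot":[0,0,0]},
  {"gripper":0.9,"linear":[-0.072,-0.035,0.08],"delta_rot":[0,0,0]},
])

```text
clock: 24.35
position: [0.443, 0.237, 0.2367]
ee_rot: [0.007, -0.225, 0.974, 0.001]
contact_force: [0.8, 0.4, -2.2]
width: 0.0475
gripper_force: 62.4
```

```bash
python3 tray.py
```

```text
[0.44298813 0.23700885 0.23672401] 0.047518135993331115 24.35
base far [27, 26, 25, 25] near [209, 209, 207, 206, 205] left [28, 27, 31, 31] right [281, 282, 282, 283, 284]
now far [30, 30, 28, 27] near [212, 212, 212, 211, 210] left [36, 37, 38, 37] right [289, 290, 292, 292, 292]
```

>>> send_rows([
  {"gripper":0.9,"linear":[-0.005,-0.045,-0.005],"delta_rot":[0,0,-0.09]},
  {"gripper":0.9,"linear":[-0.01,-0.09,-0.01],"delta_rot":[0,0,-0.18]},
  {"gripper":0.9,"linear":[-0.015,-0.135,-0.01],"delta_rot":[0,0,-0.27]},
  {"gripper":0.9,"linear":[-0.02,-0.18,-0.01],"delta_rot":[0,0,-0.36]},
  {"gripper":0.9,"linear":[-0.025,-0.225,-0.01],"delta_rot":[0,0,-0.45]},
  {"gripper":0.9,"linear":[-0.03,-0.27,-0.01],"delta_rot":[0,0,-0.54]},
  {"gripper":0.9,"linear":[-0.036,-0.315,-0.01],"delta_rot":[0,0,-0.63]},
  {"gripper":0.9,"linear":[-0.041,-0.36,-0.01],"delta_rot":[0,0,-0.7]},
])

```text
clock: 25.2
position: [0.3963, -0.1265, 0.2194]
ee_rot: [-0.001, 0.124, 0.992, 0.0]
contact_force: [0.6, -0.3, -0.9]
width: 0.0474
gripper_force: 62.4
```

>>> send_rows([
  {"gripper":0.9,"linear":[-0.005,-0.045,0],"delta_rot":[0,0,-0.065]},
  {"gripper":0.9,"linear":[-0.005,-0.045,0],"delta_rot":[0,0,-0.065]},
  {"gripper":0.9,"linear":[-0.005,-0.045,0],"delta_rot":[0,0,-0.065]},
  {"gripper":0.9,"linear":[-0.005,-0.045,0],"delta_rot":[0,0,-0.065]},
])

```text
clock: 25.6
position: [0.3918, -0.169, 0.2196]
ee_rot: [-0.001, 0.154, 0.988, 0.001]
contact_force: [-0.0, 0.2, -1.2]
width: 0.0475
gripper_force: 62.7
```

```bash
python3 - <<'E'
from h import *
s=get_state();print(s["position"],s["width"],s["gripper_force"])
t=cam("top");w=cam("wrist")
a=cv2.resize(t[0][165:285,255:375],(400,400),interpolation=cv2.INTER_CUBIC);b=cv2.resize(w[0],(400,300))
o=np.zeros((400,800,3),np.uint8);o[:,:400]=a;o[:300,400:]=b;cv2.imwrite("pics/c1.png",o)
E
```

```text
[ 0.39176988 -0.1690322   0.2196074 ] 0.04753163337726896 62.71496661007404
```

View pics/c1.png

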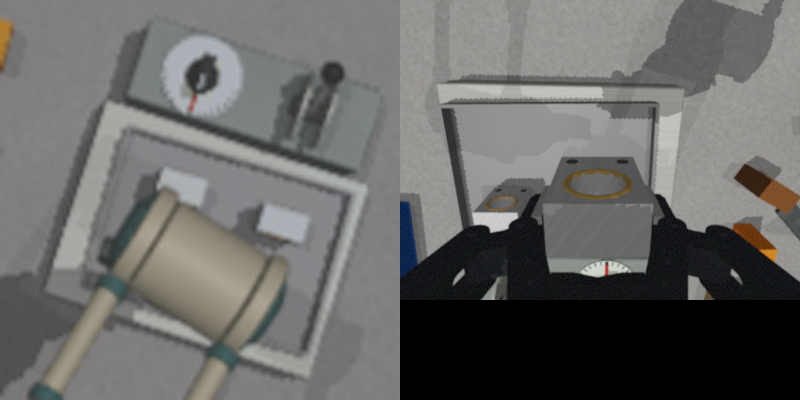

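The top crop shows blocks at (182,187) and (283,222) still standing in the tray, the lever in weigh and the dial pointer at zero. The third block is held straight.

>>> send_rows([
  {"gripper":0.9,"linear":[0.002,0,-0.04],"delta_rot":[0,0,0]},
  {"gripper":0.9,"linear":[0.002,0,-0.08],"delta_rot":[0,0,0]},
  {"gripper":0.9,"linear":[0.002,0,-0.11],"delta_rot":[0,0,0]},
  {"gripper":0.9,"linear":[0.002,0,-0.13],"delta_rot":[0,0,0]},
  {"gripper":0.9,"linear":[0.002,0,-0.14],"delta_rot":[0,0,0]},
  {"gripper":0.9,"linear":[0.002,0,-0.146],"delta_rot":[0,0,0]},
  {"gripper":0.9,"linear":[0.002,0,-0.146],"delta_rot":[0,0,0]},
  {"gripper":0.9,"linear":[0.002,0,-0.146],"delta_rot":[0,0,0]},
])

```text
clock: 26.5
position: [0.3951, -0.1701, 0.0755]
ee_rot: [0.001, 0.154, 0.988, -0.0]
contact_force: [0.3, 0.7, 0.9]
width: 0.0476
gripper_force: 62.7
```

>>> send_rows([
  {"gripper":0.3,"linear":[0,0,0],"delta_rot":[0,0,0]},
  {"gripper":-0.4,"linear":[0,0,0],"delta_rot":[0,0,0]},
  {"gripper":-0.5,"linear":[0,0,0],"delta_rot":[0,0,0]},
  {"gripper":-0.5,"linear":[0,0,0.03],"delta_rot":[0,0,0]},
  {"gripper":-0.5,"linear":[0,0,0.08],"delta_rot":[0,0,0]},
  {"gripper":-0.5,"linear":[0,0,0.12],"delta_rot":[0,0,0]},
  {"gripper":-0.5,"linear":[0,0,0.16],"delta_rot":[0,0,0]},
  {"gripper":-0.5,"linear":[0,0,0.16],"delta_rot":[0,0,0]},
])

```text
clock: 27.3
position: [0.397, -0.172, 0.24]
ee_rot: [0.006, 0.155, 0.988, -0.002]
contact_force: [0.2, 0.2, -0.4]
width: 0.064
gripper_force: 0.0
```

>>> send_rows([
  {"gripper":-0.6,"linear":[0.007,0.049,0],"delta_rot":[0,0,0.07]},
  {"gripper":-0.6,"linear":[0.014,0.098,0],"delta_rot":[0,0,0.14]},
  {"gripper":-0.6,"linear":[0.021,0.147,0],"delta_rot":[0,0,0.21]},
  {"gripper":-0.6,"linear":[0.028,0.196,0],"delta_rot":[0,0,0.28]},
  {"gripper":-0.6,"linear":[0.035,0.245,0],"delta_rot":[0,0,0.35]},
  {"gripper":-0.6,"linear":[0.042,0.294,0],"delta_rot":[0,0,0.42]},
  {"gripper":-0.6,"linear":[0.049,0.343,0],"delta_rot":[0,0,0.49]},
  {"gripper":-0.6,"linear":[0.056,0.392,0],"delta_rot":[0,0,0.56]},
])

```text
clock: 28.1
position: [0.4495, 0.2239, 0.2337]
ee_rot: [-0.0, -0.126, 0.992, -0.0]
contact_force: [1.2, -0.9, 0.8]
width: 0.0683
gripper_force: 0.0
```

>>> send_rows([
  {"gripper":-0.6,"linear":[0.007,0.045,0],"delta_rot":[0,0,0.07]},
  {"gripper":-0.6,"linear":[0.013,0.09,0],"delta_rot":[0,0,0.14]},
  {"gripper":-0.6,"linear":[0.0185,0.129,0],"delta_rot":[0,0,0.208]},
  {"gripper":-0.6,"linear":[0.0185,0.129,-0.02],"delta_rot":[0,0,0.208]},
  {"gripper":-0.6,"linear":[0.0185,0.129,-0.035],"delta_rot":[0,0,0.208]},
  {"gripper":-0.6,"linear":[0.0185,0.129,-0.035],"delta_rot":[0,0,0.208]},
  {"gripper":-0.6,"linear":[0.0185,0.129,-0.035],"delta_rot":[0,0,0.208]},
])

```text
clock: 28.8
position: [0.4683, 0.3508, 0.1989]
ee_rot: [-0.001, -0.227, 0.974, -0.0]
contact_force: [-0.3, 0.2, -0.1]
width: 0.0684
gripper_force: 0.0
```

```bash
python3 blk.py
```

```text
[0.46827302 0.35075249 0.19886102] yaw 2.0278547788452035 w 0.06839052030366678
tool proj [276.35658483 254.66598898]
row profile [148, 152, 150, 111, 114, 111, 111, 110, 115, 121, 180, 173, 142, 138, 141, 142, 138, 142, 138, 138, 141, 138, 135, 143, 145, 142, 134, 86, 78, 116, 115]
col profile [83, 83, 84, 83, 80, 52, 85, 182, 188, 161, 110, 108, 110, 113, 147, 142, 140, 138, 140, 141, 137, 138, 141, 137, 108, 55, 53]
```

>>> send_rows([
  {"gripper":-0.6,"linear":[0.001,0,-0.04],"delta_rot":[0,0,0]},
  {"gripper":-0.6,"linear":[0.001,0,-0.069],"delta_rot":[0,0,0]},
  {"gripper":-0.6,"linear":[0.001,0,-0.069],"delta_rot":[0,0,0]},
  {"gripper":0.9,"linear":[0.001,0,-0.069],"delta_rot":[0,0,0]},
  {"gripper":0.9,"linear":[0.001,0,-0.069],"delta_rot":[0,0,0]},
  {"gripper":0.9,"linear":[0.001,0,-0.069],"delta_rot":[0,0,0]},
  {"gripper":0.9,"linear":[0.001,0,-0.069],"delta_rot":[0,0,0]},
])

```text
clock: 29.55
position: [0.4709, 0.3517, 0.1326]
ee_rot: [0.002, -0.227, 0.974, 0.001]
contact_force: [0.4, -0.8, 4.8]
width: 0.0475
gripper_force: 61.9
```

>>> send_rows([
  {"gripper":0.9,"linear":[0,0,0.01],"delta_rot":[0,0,0]},
  {"gripper":0.9,"linear":[0,0,0.02],"delta_rot":[0,0,0]},
  {"gripper":0.9,"linear":[0,0,0.02],"delta_rot":[0,0,0]},
  {"gripper":0.9,"linear":[0,0,0.02],"delta_rot":[0,0,0]},
])

```text
clock: 29.95
position: [0.4696, 0.3511, 0.151]
ee_rot: [0.0, -0.227, 0.974, 0.0]
contact_force: [0.7, -0.0, -1.0]
width: 0.0474
gripper_force: 61.9
```

>>> send_rows([
  {"gripper":0.9,"linear":[-0.018,-0.009,0],"delta_rot":[0,0,0]},
  {"gripper":0.9,"linear":[-0.036,-0.018,0],"delta_rot":[0,0,0]},
  {"gripper":0.9,"linear":[-0.054,-0.0265,0],"delta_rot":[0,0,0]},
  {"gripper":0.9,"linear":[-0.072,-0.035,0],"delta_rot":[0,0,0]},
  {"gripper":0.9,"linear":[-0.072,-0.035,0],"delta_rot":[0,0,0]},
  {"gripper":0.9,"linear":[-0.072,-0.035,0.03],"delta_rot":[0,0,0]},
  {"gripper":0.9,"linear":[-0.072,-0.035,0.08],"delta_rot":[0,0,0]},
  {"gripper":0.9,"linear":[-0.072,-0.035,0.08],"delta_rot":[0,0,0]},
])

```text
clock: 30.75
position: [0.4021, 0.3187, 0.2368]
ee_rot: [0.007, -0.227, 0.974, 0.002]
contact_force: [2.1, 0.0, -1.1]
width: 0.0476
gripper_force: 62.6
```

```bash
python3 tray.py
```

```text
[0.40206079 0.31869153 0.23684286] 0.047611884325014876 30.75
base far [27, 26, 25, 25] near [209, 209, 207, 206, 205] left [28, 27, 31, 31] right [281, 282, 282, 283, 284]
now far [30, 29, 29, 27] near [212, 212, 212, 211, 208] left [37, 37, 39, 37] right [290, 291, 290, 292, 292]
```

>>> send_rows([
  {"gripper":0.9,"linear":[-0.003,-0.048,-0.005],"delta_rot":[0,0,-0.065]},
  {"gripper":0.9,"linear":[-0.006,-0.096,-0.01],"delta_rot":[0,0,-0.13]},
  {"gripper":0.9,"linear":[-0.009,-0.144,-0.01],"delta_rot":[0,0,-0.195]},
  {"gripper":0.9,"linear":[-0.012,-0.192,-0.01],"delta_rot":[0,0,-0.26]},
  {"gripper":0.9,"linear":[-0.016,-0.24,-0.01],"delta_rot":[0,0,-0.325]},
  {"gripper":0.9,"linear":[-0.019,-0.288,-0.01],"delta_rot":[0,0,-0.39]},
  {"gripper":0.9,"linear":[-0.022,-0.336,-0.01],"delta_rot":[0,0,-0.455]},
  {"gripper":0.9,"linear":[-0.026,-0.384,-0.01],"delta_rot":[0,0,-0.52]},
])

```text
clock: 31.6
position: [0.3709, -0.0697, 0.2195]
ee_rot: [-0.0, 0.033, 0.999, 0.0]
contact_force: [1.3, 0.7, -1.9]
width: 0.0469
gripper_force: 62.7
```

>>> send_rows([
  {"gripper":0.9,"linear":[-0.003,-0.048,0],"delta_rot":[0,0,-0.065]},
  {"gripper":0.9,"linear":[-0.006,-0.096,0],"delta_rot":[0,0,-0.13]},
  {"gripper":0.9,"linear":[-0.009,-0.144,0],"delta_rot":[0,0,-0.195]},
  {"gripper":0.9,"linear":[-0.012,-0.19,0],"delta_rot":[0,0,-0.248]},
  {"gripper":0.9,"linear":[-0.013,-0.2075,0],"delta_rot":[0,0,-0.248]},
  {"gripper":0.9,"linear":[-0.013,-0.2075,0],"delta_rot":[0,0,-0.248]},
  {"gripper":0.9,"linear":[-0.013,-0.2075,0],"delta_rot":[0,0,-0.248]},
])

```text
clock: 32.3
position: [0.3581, -0.2744, 0.2194]
ee_rot: [-0.001, 0.155, 0.988, 0.001]
contact_force: [-0.2, 0.4, -2.0]
width: 0.0475
gripper_force: 63.0
```

>>> send_rows([
  {"gripper":0.9,"linear":[0.002,0,-0.04],"delta_rot":[0,0,0]},
  {"gripper":0.9,"linear":[0.002,0,-0.08],"delta_rot":[0,0,0]},
  {"gripper":0.9,"linear":[0.002,0,-0.11],"delta_rot":[0,0,0]},
  {"gripper":0.9,"linear":[0.002,0,-0.13],"delta_rot":[0,0,0]},
  {"gripper":0.9,"linear":[0.002,0,-0.14],"delta_rot":[0,0,0]},
  {"gripper":0.9,"linear":[0.002,0,-0.146],"delta_rot":[0,0,0]},
  {"gripper":0.9,"linear":[0.002,0,-0.146],"delta_rot":[0,0,0]},
  {"gripper":0.9,"linear":[0.002,0,-0.146],"delta_rot":[0,0,0]},
])

```text
clock: 33.1
position: [0.3614, -0.2755, 0.0755]
ee_rot: [0.001, 0.154, 0.988, -0.001]
contact_force: [-0.3, -0.5, -2.5]
width: 0.0476
gripper_force: 63.2
```

>>> send_rows([
  {"gripper":0.3,"linear":[0,0,0],"delta_rot":[0,0,0]},
  {"gripper":-0.4,"linear":[0,0,0],"delta_rot":[0,0,0]},
  {"gripper":-0.5,"linear":[0,0,0],"delta_rot":[0,0,0]},
  {"gripper":-0.5,"linear":[0,0,0.03],"delta_rot":[0,0,0]},
  {"gripper":-0.5,"linear":[0,0,0.08],"delta_rot":[0,0,0]},
  {"gripper":-0.5,"linear":[0,0,0.12],"delta_rot":[0,0,0]},
  {"gripper":-0.5,"linear":[0,0,0.15],"delta_rot":[0,0,0]},
  {"gripper":-0.5,"linear":[0,0,0.15],"delta_rot":[0,0,0]},
])

```text
clock: 33.9
position: [0.3627, -0.2777, 0.2292]
ee_rot: [0.004, 0.155, 0.988, -0.003]
contact_force: [-0.3, -0.1, -0.1]
width: 0.0641
gripper_force: 0.0
```

>>> send_rows([
  {"gripper":-0.3,"linear":[0.045,-0.014,0],"delta_rot":[0,0,0]},
  {"gripper":-0.3,"linear":[0.09,-0.028,0],"delta_rot":[0,0,-0.013]},
  {"gripper":-0.3,"linear":[0.135,-0.042,0],"delta_rot":[0,0,-0.013]},
  {"gripper":-0.3,"linear":[0.18,-0.056,0],"delta_rot":[0,0,-0.013]},
  {"gripper":-0.3,"linear":[0.225,-0.07,-0.01],"delta_rot":[0,0,-0.013]},
  {"gripper":-0.3,"linear":[0.2315,-0.0725,-0.03],"delta_rot":[0,0,-0.013]},
  {"gripper":-0.3,"linear":[0.2315,-0.0725,-0.03],"delta_rot":[0,0,-0.013]},
  {"gripper":-0.3,"linear":[0.2315,-0.0725,-0.03],"delta_rot":[0,0,-0.013]},
], newtons=20)

```text
clock: 34.7
position: [0.5908, -0.3473, 0.193]
ee_rot: [-0.002, 0.161, 0.987, 0.001]
contact_force: [0.1, 0.2, 0.2]
width: 0.0554
gripper_force: 0.0
```

```bash
python3 - <<'E'
from h import *
s=get_state();print(s["position"])
c=cam("wrist");g=c[0].max(2)
B=np.array([.4246,-.2269]);e=np.array([.9481,-.3178]);n=np.array([.3178,.9481])
for a in(.35,.45,.55):
    xy=B+e*(.16+.085*np.sin(a))-.06*n; p=proj(c,[*xy,.085+.085*np.cos(a)]);print(a,xy,p)
u,v=int(p[0]),int(p[1])
print(u,v,g[v-45:v+30:3,u].tolist(),g[v-8,u-45:u+46:3].tolist())
E
```

```text
[ 0.59084898 -0.34733771  0.1929688 ]
0.35 [ 0.58486162 -0.3438967 ] [279.04462602 237.4118486 ]
0.45 [ 0.59228122 -0.34638372] [278.96051339 249.07945492]
0.55 [ 0.59935058 -0.34875335] [278.87240155 258.88073217]
278 258 [87, 89, 91, 37, 24, 17, 28, 24, 20, 20, 6, 16, 22, 1, 19, 25, 29, 29, 71, 146, 147, 153, 157, 157, 156] [158, 161, 159, 159, 155, 152, 157, 130, 15, 17, 20, 13, 23, 12, 12, 24, 30, 16, 16, 19, 21, 11, 89, 151, 148, 154, 151, 147, 145, 147, 147]
```

>>> send_rows([
  {"gripper":-0.3,"linear":[0,0.001,-0.025],"delta_rot":[0,0,0]},
  {"gripper":-0.3,"linear":[0,0.001,-0.049],"delta_rot":[0,0,0]},
  {"gripper":-0.3,"linear":[0,0.001,-0.049],"delta_rot":[0,0,0]},
  {"gripper":0.9,"linear":[0,0.001,-0.049],"delta_rot":[0,0,0]},
  {"gripper":0.9,"linear":[0,0.001,-0.049],"delta_rot":[0,0,0]},
  {"gripper":0.9,"linear":[0,0.001,-0.049],"delta_rot":[0,0,0]},
  {"gripper":0.9,"linear":[0,0.001,-0.049],"delta_rot":[0,0,0]},
  {"gripper":0.9,"linear":[0,0.001,-0.049],"delta_rot":[0,0,0]},
])

```text
clock: 35.55
position: [0.5934, -0.3478, 0.1477]
ee_rot: [0.002, 0.161, 0.987, -0.001]
contact_force: [0.5, -0.0, 6.1]
width: 0.0222
gripper_force: 19.6
```

>>> send_rows([
  {"gripper":0.9,"linear":[-0.0113,0.0038,0.0044],"delta_rot":[0,0,0]},
  {"gripper":0.9,"linear":[-0.0231,0.0078,0.007],"delta_rot":[0,0,0]},
  {"gripper":0.9,"linear":[-0.0352,0.0118,0.0077],"delta_rot":[0,0,0]},
  {"gripper":0.9,"linear":[-0.0472,0.0158,0.0065],"delta_rot":[0,0,0]},
  {"gripper":0.9,"linear":[-0.0582,0.0195,0.0037],"delta_rot":[0,0,0]},
  {"gripper":0.9,"linear":[-0.0686,0.023,-0.0007],"delta_rot":[0,0,0]},
  {"gripper":0.9,"linear":[-0.0686,0.023,-0.0007],"delta_rot":[0,0,0]},
  {"gripper":0.9,"linear":[-0.0686,0.023,-0.0007],"delta_rot":[0,0,0]},
])

```text
clock: 36.35
position: [0.5211, -0.3231, 0.1446]
ee_rot: [-0.002, 0.161, 0.987, 0.001]
contact_force: [-4.5, 0.7, 4.8]
width: 0.0223
gripper_force: 20.7
```

>>> send_rows([
  {"gripper":0,"linear":[0,0,0],"delta_rot":[0,0,0]},
  {"gripper":-0.3,"linear":[0,0,0],"delta_rot":[0,0,0]},
  {"gripper":-0.3,"linear":[0,0,0],"delta_rot":[0,0,0]},
  {"gripper":-0.3,"linear":[0,0,0.05],"delta_rot":[0,0,0]},
  {"gripper":-0.3,"linear":[0,0,0.1],"delta_rot":[0,0,0]},
  {"gripper":-0.3,"linear":[-0.01,0.04,0.14],"delta_rot":[0,0,0]},
  {"gripper":-0.3,"linear":[-0.01,0.06,0.16],"delta_rot":[0,0,0]},
  {"gripper":-0.3,"linear":[-0.01,0.06,0.16],"delta_rot":[0,0,0]},
])

```text
clock: 37.15
position: [0.5151, -0.2621, 0.3098]
ee_rot: [0.004, 0.16, 0.987, -0.001]
contact_force: [0.3, -0.9, 0.3]
width: 0.0557
gripper_force: 0.0
```

```bash
python3 - <<'E'
from h import *
s=get_state();print(s["position"],s["ee_rot"])
c=cam("wrist");crop(c,0,560,0,420,1.4,"w9.png")
B=np.array([.4246,-.2269]);e=np.array([.9481,-.3178]);n=np.array([.3178,.9481])
f=lambda x,y,z:(proj(c,[*(B+e*x+n*y),z])*1.4).round(1)
for a in(-.55,-.45,-.35): print(a,f(.16+.085*np.sin(a),-.06,.085+.085*np.cos(a)))
print(f(.16,-.06,.085),[f(x,y,.075) for x in(.115,.205) for y in(-.13,.13)])
E
```

```text
[ 0.51505304 -0.26213684  0.3098298 ] [ 4.10238374e-03  1.59809033e-01  9.87139007e-01 -9.07781586e-04]
-0.55 [297.1 294.9]
-0.45 [296.6 308.5]
-0.35 [296.3 322.4]
[315.9 321.3] [array([224.6, 261.7]), array([561.9, 262.8]), array([234.7, 368. ]), array([550.3, 369. ])]
```

View pics/w9.png

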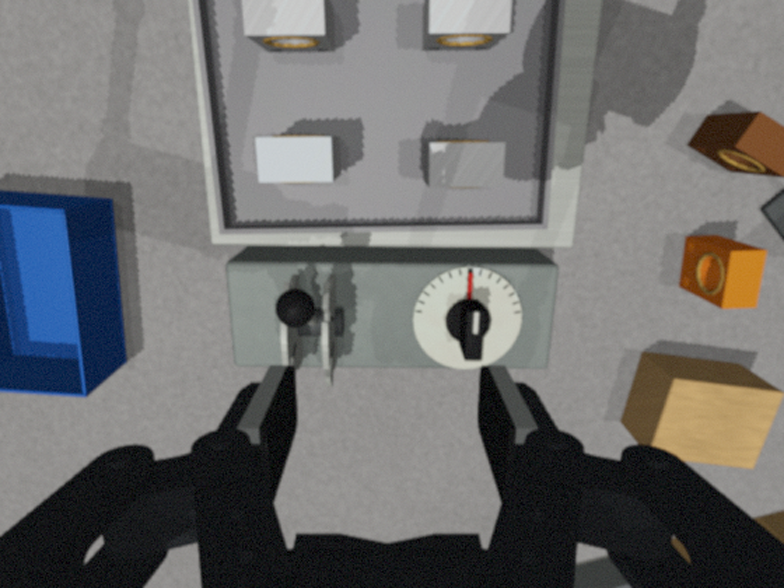

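The four blocks stand in the tray, the ball at (295,308) matches −0.45 rad, and the pointer is on zero.

>>> send_rows([
  {"gripper":-0.3,"linear":[0,0,0],"delta_rot":[0,0,0]},
  {"gripper":-0.3,"linear":[0,0,0],"delta_rot":[0,0,0]},
  {"gripper":-0.3,"linear":[0,0,0],"delta_rot":[0,0,0]},
  {"gripper":-0.3,"linear":[0,0,0],"delta_rot":[0,0,0]},
])

```text
clock: 37.6
position: [0.5132, -0.2645, 0.3035]
ee_rot: [-0.001, 0.162, 0.987, 0.0]
contact_force: [-0.5, -0.2, -0.2]
width: 0.0558
gripper_force: 0.0
```

```bash
python3 -c "
from rig import sign_off
print(sign_off())"
```

```text
the job is handed in; nothing more can be done
None
```

The job was handed in at 37.6 s, with no verdict returned; the last wrist picture shows the lever back in the lock notch, the dial on zero, and all four grey blocks standing in the tray, and no bystander was touched.

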